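# Make up a solids kit and a water kit

## Robot

A 6-joint arm with a two-finger parallel gripper is mounted at the origin on a cart in front of the work surface, level with it; the furniture and walls round the work are solid. World frame = base frame: x ahead of the robot, y to its left, z up, the work surface at z = 0. Lengths are in m, angles in rad, forces in N, time in s.
With the tool pointing down it reaches from about 0.35 to 0.725 m from the base axis. Payload 6 kg.
Tool frame: the origin (TCP) lies between the finger pads, 19 mm behind the fingertips; this is the grasp point; z points along the fingers, y is the line along which they close (so a half turn about z gives the same grasp; the last joint's range is limited). The gripper opens to 85 mm and grips with 20 to 120 N. Pads are 22 mm wide; open, the fingers measure 114 mm over their backs; the gripper's body (76 mm by 85 mm) begins 54 mm behind the grasp point. The pads swing forward as they close: fully open they stand 13 mm farther back than shut.
Start: joints at [1.65, 0.04, 0.085, 0, -1.615, -0.334], TCP at [0.151, 0.581, 0.25] pointing down, gripper open.
Joint ranges: [-2.56, 2.56], [-1.29, 2.01], [-1.08, 1.49], [-3.29, 1.98], [-2.81, -0.18], [-2.99, 2.99]. Speed limits (rad/s): [2.57, 2.57, 3.01, 3.14, 3.14, 3.14].

## Interface

Orientations are given as a rotation vector (axis times angle).
In Python, from plant import * gives the robot as it stands. The module is installed in compiled form; this text tells all that it offers.
- The arm moves only by the tool jog_arm, never from a script. Its argument "moves" is text: rows parted by semicolons, each of 6 numbers parted by spaces: the shift along the tool's x, y, z each as a share of 100 cm, from -1 to 1, then the turn, a rotation vector about the tool's x, y, z each as a share of pi/4 rad, from -1 to 1. A call has 1 to 12 rows; each row is the pose to reach, as a shift and turn from the pose commanded when the call began, along the tool's axes at that moment; what a row does not reach only later rows make up. A row lasts 1/10 s, in which the tool goes at most 50 mm and 8.59 degrees, less where a joint would pass 70% of its speed; a pose out of reach is approached as far as the arm can. A call with a number of a shift or a turn outside -1 to 1 is refused whole. A call with a gripper value outside its range is refused whole. "gripper" is the opening, from 0 (shut) to 1 (fully open), set as the call begins (left out, the last holds). The fingers move at their own pace and stop on an object; the grip force is fixed at half the most. Time passes only in rows, so rows that repeat a pose let the fingers close. It gives the time, the measured TCP pose, the force, the opening and the grip force at its end, in the units of the state.
- state(): the state, without advancing time (a new reading comes with each control period).
- grab_frame(name): name is "side" or "top" or "wrist"; returns (picture, depth): 480x640x3 uint8, blue, green, red; 480x640 float32, m along the optical axis (not along the pixel's ray), 0 where there is no reading.
- calibration(name): a dict with "fx", "fy", "cx", "cy" (pixels), "D" ([k1, k2, p1, p2, k3] as OpenCV has them; the pictures are not rectified), "R" (3x3) and "t" (3): a world point X has camera coordinates R X + t. Camera axes: x right, y down, z forward; pixel columns grow to the right and rows downward; lengths in m; the calibration is good to about 2 mm. A picture is of the moment at which its call begins: read the wrist's pose just before it. calibration takes no time and is no camera call; for the wrist camera it gives the pose at the moment of the call.
- hand_in(): hands the job in; it is judged then, once.
Trained networks look in the newest picture that a camera, given by its name, has taken for a name from the list of things; names that differ only in an ending like _2 or _b are one class to them, and where a whole thing is asked for, a point or a joint stands for the part that bears it (a point fixed in the world has none). Each returns a list of dicts, best first, with "conf" (0 to 1); they miss things now and then, are a little off and sometimes report something else, mostly with a low value. They report only what shows in the picture. A call takes as long as a camera call. They do not tell look-alikes from the thing itself.
- look_for(camera, query): "at" ([column, row] in pixels, amid what is visible of it).
- cut_out(camera, query): "mask" (480x640 bool, what is visible of it) and "at" ([column, row] in pixels, amid what is visible of it).
The state is a dict: "time_s": time; "q": joint angles; "qd": joint speeds; "joint_efforts": joint torques, N m; "tcp_pos": TCP position; "tcp_rot": TCP orientation; "contact_force": force on the tool from outside, world axes, zero at the start; "moment": the same for the moment, N m; "finger_gap": opening from 0.0 (shut) to 1.0 (fully open); "grasp_force": force on a finger pad.
Only numpy, scipy, OpenCV 4.12 (cv2) and the standard library are available. Lean on these libraries where they do the work, as an engineer would, in place of code of your own. Each camera call takes 0.05 s, during which the arm holds its last target. There are 200 camera calls.

## Task

Make up the two sampling kits from the stock on the counter (the small bottles and the timer stand in the row behind the packed vials). Solids kit, in the empty case with the corner posts: lay the tweezers flat and lengthwise on the floor in the middle of the case, seat the white lift-out insert over them on the posts, then stand the small white bottle upright in the insert's well. Water kit, in the low carrier: stand the small clear bottle in the round well and the timer in the rectangular well, both upright and right down, and leave the larger clear bottle where it is.

Things in the scene. Friction and masses are not known exactly. Their poses are not given: they have to be found in the camera images.
- solids_case: Empty grey open case with a square post in each corner, fixed, 168x112x38 mm. Origin: centre of underside; x along its length. Cavity 160 (x) x 104 (y), floor at z=4. Posts 16x16 (|x| 64 to 80, |y| 36 to 52) end at z=22; wall tops z=38. Seated, the insert's underside is at z=22. Fingers inside must not open wider than the cavity.
- water_carrier: Low grey carrier, fixed, 174x90x26 mm, filled by a white block with a round and a rectangular well. Origin: centre of underside; x along its length. Round well: diameter 67, centre x=-42, y=0. Rectangular well: 76 along x, 48 along y, centre x=+37.5, y=0. Well floors z=7, mouths z=26.
- lift_out_insert: Loose white slab 150 (x) x 94 (y) x 18 mm, about 0.25 kg, with a round well and an arched handle. Origin: centre of underside. Well: diameter 71, centre x=-30, y=0, floor z=4, mouth z=18. Handle bar: x 10 to 22, 60 long in y, z 40 to 56; take it from above, fingers closing along x; centre of mass at x=+7. Fits the case either way round, 5 mm to spare on each side.
- white_bottle: Small opaque white plastic bottle with a grey-blue cap, in the row behind the packed vials, standing: body diameter 59 mm, straight up to 73 mm, cap diameter 47 from 86 to 107 mm, about 0.15 kg. Origin: centre of underside; z up its axis. Grip the body from above, TCP about 70 mm above the base.
- clear_bottle: The smaller of the two clear blue-capped bottles in the row behind the packed vials, standing: body diameter 54 mm, straight up to 70 mm, cap diameter 42 from 90 to 116 mm, about 0.14 kg. Origin: centre of underside; z up its axis. Grip the body from above, pads 55 to 70 mm up, palm clear of the cap (TCP about 72), or the cap.
- timer: White digital timer with display and buttons on its front, in the same row, standing: 32 mm thick (x -14 to +18), 62 wide (y), 64 high, about 0.07 kg. Origin in its underside. Grip across the thickness (fingers closing along x, middle at x=+2) TCP about 50 mm up. It fits the rectangular well with its width along the well's length, facing either way.
- steel_tweezers: Steel tweezers lying flat: 132 mm long (y), 21 wide (x), 9 thick, rigid, 30 g. Origin: middle of length and width, on the underside. Grip across both legs at the middle (fingers closing along x).
- large_clear_bottle: The larger clear bottle with a blue cap in the row behind the packed vials, a bystander: body diameter 69 mm, height 140. Origin: centre of underside. It stays where it stands.
Things that resemble listed ones, but are neither listed nor needed, are in the scene too. What is shaped like the white_bottle but orange or purple is not meant.

How it is judged:
At the end, for the whole second after the job is handed in: Tweezers flat on the case floor (25 mm along, 45 mm across); insert on the four posts (9 mm, 3 mm in height, 0.05 rad); white bottle in its well, clear bottle in the round well (10 mm), timer in the rectangular well (12 mm), each on its floor (4 mm), upright (0.1 rad); all released, at rest (x of steel_tweezers in the frame of solids_case between -0.025 and 0.025 m and y of steel_tweezers in the frame of solids_case between -0.045 and 0.045 m and z of steel_tweezers in the frame of solids_case between 0 and 0.008 m and angle between each of steel_tweezers, white_bottle, clear_bottle, timer's own z axis and vertical below 0.1 rad and x of lift_out_insert in the frame of solids_case between -0.009 and 0.009 m and y of lift_out_insert in the frame of solids_case between -0.009 and 0.009 m and z of lift_out_insert in the frame of solids_case between 0.019 and 0.025 m and angle between lift_out_insert's own z axis and vertical below 0.05 rad and x of white_bottle in the frame of lift_out_insert between -0.04 and -0.02 m and y of white_bottle in the frame of lift_out_insert between -0.01 and 0.01 m and z of white_bottle in the frame of lift_out_insert between 0 and 0.008 m and x of clear_bottle in the frame of water_carrier between -0.052 and -0.032 m and y of clear_bottle in the frame of water_carrier between -0.01 and 0.01 m and z of clear_bottle in the frame of water_carrier between 0.003 and 0.011 m and x of timer in the frame of water_carrier between 0.0255 and 0.0495 m and y of timer in the frame of water_carrier between -0.013 and 0.013 m and z of timer in the frame of water_carrier between 0.003 and 0.011 m and linear speed of each of steel_tweezers, lift_out_insert, white_bottle, clear_bottle, timer below 0.02 m/s and angular speed of each of steel_tweezers, lift_out_insert, white_bottle, clear_bottle, timer below 0.2 rad/s); the robot touches nothing.
It fails at once if the larger clear bottle is pushed away (more than 30 mm) or knocked over (distance of large_clear_bottle from where it was at the start of the episode above 0.03 m or angle between large_clear_bottle's own z axis and vertical above 0.5 rad).
It also fails if it takes over 131 s, if anything falls off the work surface, if the arm or the gripper's body presses on something with over 40 N, if the wrist force passes 120 N, or if a joint passes its speed limit or range.

## Working session

There is one attempt and no reset: what is moved stays moved. The work goes in short steps, Python scripts to look and compute and a tool call to move; the robot and the scene stay as the last step left them, time stands still between calls to the robot, and variables do not carry over. Pictures are saved under pics/ and viewed, at most 14 in all, crops included, and the job is handed in when it is done.

Besides the shell and the picture viewer there is one more tool, called after "Request:" as name(argument=value, ...) on one line, values as JSON. jog_arm: Moves the arm, as the interface text tells. Its arguments: {"type":"object","properties":{"moves":{"type":"string"},"gripper":{"type":"number"}},"required":["moves"]}

```bash
mkdir -p pics; python3 - <<'E'
from plant import *
import cv2,numpy as np
s=state();print(s['time_s'],s['tcp_pos'],s['tcp_rot'])
for n in("top","side"):
    p,d=grab_frame(n);cv2.imwrite(f"pics/{n}0.png",p);np.savez(f"{n}0.npz",p=p,d=d)
    c=calibration(n);print(n,{k:np.round(v,4).tolist() for k,v in c.items()},(d>0).mean())
print(state()['time_s'])
E
```

```text
0.0 [0.1510476  0.58035915 0.24898073] [ 3.11439076e+00 -3.98860560e-01 -2.35158972e-04]
top {'fx': 469.7831, 'fy': 469.7831, 'cx': 327.8822, 'cy': 242.8216, 'D': [-0.0123, 0.0, 0.0, 0.0, 0.0], 'R': [[-0.0483, -0.9988, 0.0038], [-0.9735, 0.0462, -0.224], [0.2236, -0.0145, -0.9746]], 't': [-0.1149, 0.4653, 1.3824]} 0.94505859375
side {'fx': 450.123, 'fy': 450.123, 'cx': 320.319, 'cy': 234.284, 'D': [0.0313, 0.0, 0.0, 0.0, 0.0], 'R': [[0.1634, -0.9865, -0.0134], [-0.7158, -0.1092, -0.6897], [0.6789, 0.1222, -0.724]], 't': [-0.2036, 0.3365, 1.0607]} 0.921806640625
0.1
```

View pics/top0.png

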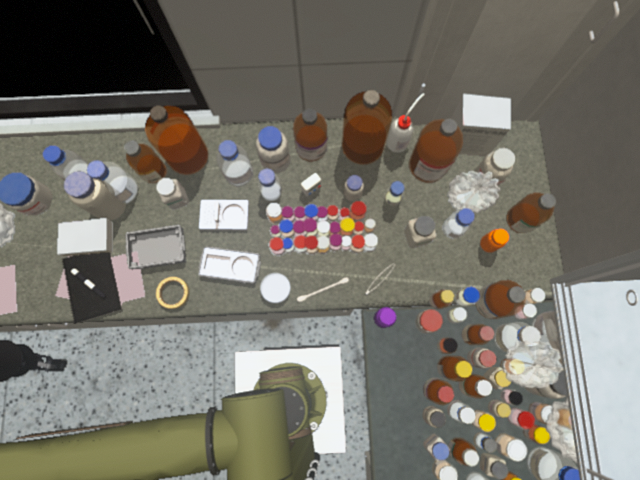

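View pics/side0.png

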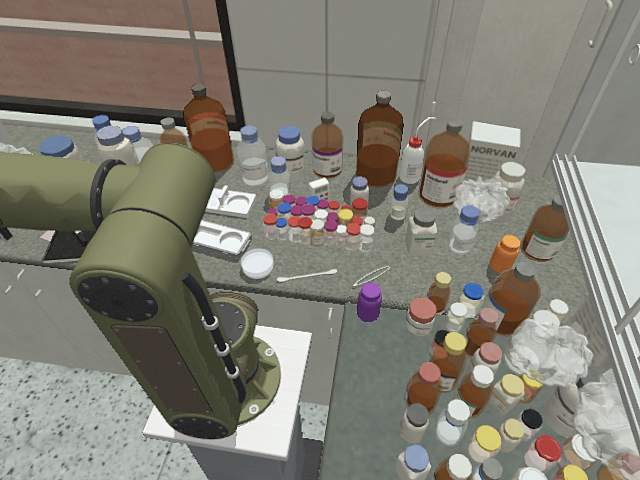

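The top view shows the empty case at about (155,247), white blocks at (224,214) and (229,265), the bottle row at rows 150-190, and the tweezers at about (380,278). Next I run the detectors, get 3D points and make an enlarged crop.

```bash
cat > h.py <<'E'
from plant import *
import cv2,numpy as np
from scipy.spatial.transform import Rotation as Ro
def w(c,px,z):
    "pixels + depths -> world"
    px=np.atleast_2d(np.asarray(px,float));K=np.array([[c['fx'],0,c['cx']],[0,c['fy'],c['cy']],[0,0,1]])
    n=cv2.undistortPoints(px[:,None],K,np.array(c['D']))[:,0]
    X=np.c_[n,np.ones(len(n))]*np.asarray(z).reshape(-1,1)
    return (X-np.array(c['t']))@np.array(c['R'])
def cloud(c,d,mask=None):
    m=(d>0) if mask is None else (d>0)&mask
    v,u=np.nonzero(m);return w(c,np.c_[u,v],d[v,u]),np.c_[u,v]
E
python3 - <<'E'
from h import *
P={}
for n in("top","side"):
    c=calibration(n);d=np.load(f"{n}0.npz")['d']
    for q in "solids_case water_carrier lift_out_insert white_bottle clear_bottle timer steel_tweezers large_clear_bottle".split():
        for r in cut_out(n,q)[:3]:
            X,_=cloud(c,d,r['mask'])
            if len(X)==0: continue
            print(n,q,round(r['conf'],2),np.round(r['at']),'med',np.round(np.median(X,0),3),'lo',np.round(np.percentile(X,3,0),3),'hi',np.round(np.percentile(X,97,0),3))
a=np.load("top0.npz")['p'];b=np.load("side0.npz")['p']
cv2.imwrite("pics/crop1.png",np.vstack([cv2.resize(a[130:300,120:400],(780,474)[:2])]))
E
```

```text
top solids_case 0.58 [158. 246.] med [0.483 0.403 0.007] lo [ 0.42   0.312 -0.001] hi [0.536 0.482 0.04 ]
top water_carrier 0.68 [229. 262.] med [0.414 0.172 0.022] lo [0.364 0.087 0.003] hi [0.462 0.253 0.031]
top lift_out_insert 0.82 [222. 214.] med [0.576 0.19  0.016] lo [ 0.532  0.118 -0.   ] hi [0.62  0.257 0.056]
top white_bottle 0.93 [382. 318.] med [ 0.224 -0.287  0.102] lo [ 0.2   -0.315  0.027] hi [ 0.249 -0.264  0.11 ]
top white_bottle 0.64 [496. 239.] med [ 0.438 -0.634  0.083] lo [ 0.417 -0.666  0.012] hi [ 0.466 -0.618  0.109]
top white_bottle 0.55 [354. 188.] med [ 0.62  -0.222  0.087] lo [ 0.606 -0.247  0.016] hi [ 0.65  -0.198  0.109]
top clear_bottle 0.74 [395. 192.] med [ 0.597 -0.346  0.083] lo [ 0.583 -0.37   0.016] hi [ 0.623 -0.327  0.119]
top timer 0.79 [311. 185.] med [ 0.652 -0.091  0.06 ] lo [ 0.631 -0.119  0.015] hi [ 0.678 -0.063  0.069]
side water_carrier 0.88 [220. 241.] med [0.412 0.158 0.02 ] lo [0.355 0.081 0.003] hi [0.457 0.238 0.029]
side lift_out_insert 0.57 [232. 202.] med [0.571 0.184 0.016] lo [ 0.527  0.113 -0.   ] hi [0.621 0.25  0.055]
side white_bottle 0.66 [361. 188.] med [ 0.617 -0.225  0.085] lo [ 0.605 -0.252  0.041] hi [ 0.648 -0.2    0.107]
side white_bottle 0.64 [367. 303.] med [ 0.208 -0.295  0.077] lo [ 0.197 -0.321  0.005] hi [ 0.243 -0.267  0.107]
side white_bottle 0.62 [506. 258.] med [ 0.427 -0.642  0.071] lo [ 0.415 -0.674  0.001] hi [ 0.543 -0.62   0.107]
side clear_bottle 0.88 [400. 203.] med [ 0.588 -0.352  0.069] lo [ 0.58  -0.375  0.01 ] hi [ 0.614 -0.33   0.116]
side timer 0.68 [322. 190.] med [ 0.648 -0.097  0.05 ] lo [ 0.628 -0.122  0.003] hi [ 0.68  -0.062  0.067]
side steel_tweezers 0.44 [359. 284.] med [ 0.311 -0.257  0.005] lo [ 0.306 -0.264  0.001] hi [ 0.32  -0.252  0.011]
side large_clear_bottle 0.72 [278. 174.] med [0.632 0.027 0.095] lo [0.618 0.003 0.031] hi [0.665 0.06  0.141]
```

View pics/crop1.png

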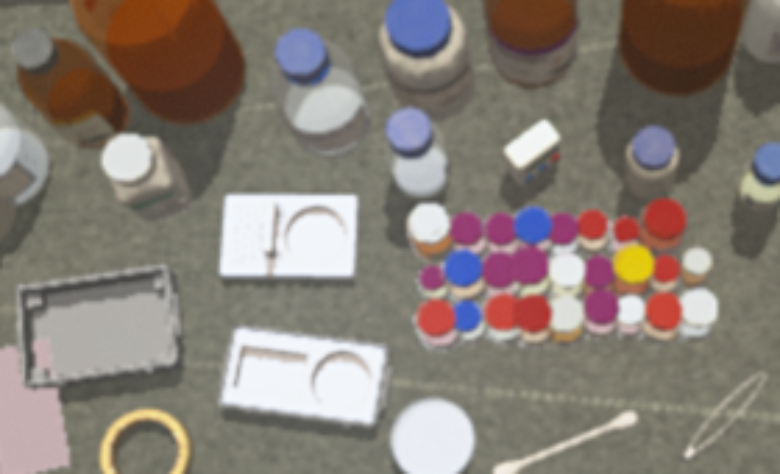

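```bash
python3 - <<'E'
from h import *
C={};
for n in("top","side"):
    C[n]=cloud(calibration(n),np.load(f"{n}0.npz")['d'])[0]
def sel(X,cx,cy,r,z0,z1):
    return X[(np.hypot(X[:,0]-cx,X[:,1]-cy)<r)&(X[:,2]>z0)&(X[:,2]<z1)]
def rect(Y):
    (c,s,a)=cv2.minAreaRect((Y[:,:2]*1000).astype(np.float32)); return np.round(c,1),np.round(s,1),round(a,1),len(Y)
for n,X in C.items():
    for nm,x,y,z0 in(("white",.625,-.222,.1),("smallclear",.6,-.346,.11),("269,185",.64,.027,.13),("462,220",.51,-.53,.08),("timer",.652,-.091,.058)):
        Y=sel(X,x,y,.045,z0,.2)
        if len(Y)<5: print(n,nm,len(Y));continue
        zt=np.percentile(Y[:,2],90);Y=Y[Y[:,2]>zt-.006];print(n,nm,'ztop',round(zt,3),rect(Y))
    for nm,x,y,r,a,b in(("ins top",.576,.19,.11,.013,.024),("ins bar",.576,.21,.06,.045,.065),("carrier",.412,.165,.12,.021,.034),("case walls",.483,.4,.13,.032,.045)):
        Y=sel(X,x,y,r,a,b);print(n,nm,'z',np.round(np.median(Y[:,2]),4),rect(Y)) if len(Y)>5 else print(n,nm,len(Y))
    Y=sel(X,.345,-.285,.1,.004,.014);print(n,'tw',rect(Y))
    # obstacles around targets by angle (height max at radius 40..75mm)
    if n=="top":
        for nm,x,y,r0 in(("white",.627,-.222,.036),("clear",.6,-.346,.034),("timer",.655,-.091,.045)):
            d=X[:,:2]-[x,y];r=np.hypot(*d.T);a=np.degrees(np.arctan2(d[:,1],d[:,0]))
            print(nm,[(k,round(float(np.percentile(X[m,2],98)),3)) for k in range(-180,180,30) if (m:=(r>r0)&(r<.07)&(abs(a-k-15)<15)).sum()>3])
Z=np.load("top0.npz");a=Z['p'];b=np.load("side0.npz")['p']
cv2.imwrite("pics/crop2.png",np.hstack([cv2.resize(a[155:305,250:420],None,fx=2.3,fy=2.3,interpolation=2)[:345],cv2.resize(b[150:300,250:420],None,fx=2.3,fy=2.3,interpolation=2)[:345]]))
E
```

```text
top white ztop 0.109 (array([ 631.7, -224.4]), array([43. , 45.1]), 10.7, 135)
top smallclear ztop 0.118 (array([ 606.7, -352.2]), array([37.8, 37.9]), 48.0, 104)
top 269,185 ztop 0.143 (array([652.8,  37.8]), array([46.6, 45.3]), 42.5, 159)
top 462,220 ztop 0.152 (array([ 513.9, -542.5]), array([55.5, 75.2]), 82.5, 277)
top timer ztop 0.068 (array([657. , -90.4]), array([29.8, 59.2]), 34.3, 117)
top ins top z 0.0179 (array([578.8, 183.8]), array([161.1, 181. ]), 35.9, 835)
top ins bar z 0.056 (array([578.9, 205.9]), array([14.3, 59.1]), 83.7, 83)
top carrier z 0.0261 (array([441.6, 148.4]), array([217.9, 167. ]), 77.3, 975)
top case walls z 0.0372 (array([465.1, 390.7]), array([211.6, 193.9]), 26.5, 390)
top tw (array([ 354.3, -283.6]), array([168.4, 197.2]), 1.5, 317)
white [(-180, 0.089), (-150, 0.006), (-120, 0.006), (-90, 0.006), (-60, 0.005), (0, 0.005), (30, 0.008), (60, 0.006), (90, 0.007), (120, 0.006), (150, 0.089)]
clear [(-180, 0.006), (-150, 0.007), (-120, 0.008), (-90, 0.005), (-60, 0.005), (-30, 0.008), (0, 0.005), (30, 0.006), (60, 0.007), (90, 0.005), (120, 0.006), (
[... 212 characters left out ...]
ay([ 631.6, -225.2]), array([45.2, 46.1]), 12.5, 122)
side smallclear ztop 0.116 (array([ 603. , -350.8]), array([38.5, 40.3]), 61.1, 108)
side 269,185 ztop 0.141 (array([649.7,  33.1]), array([49.1, 43.7]), 10.8, 119)
side 462,220 ztop 0.15 (array([ 513.1, -544.5]), array([58.8, 81.1]), 86.8, 316)
side timer ztop 0.065 (array([655.2, -92.5]), array([29.8, 62. ]), 35.5, 113)
side ins top z 0.0171 (array([579.6, 180.4]), array([167.2, 176.7]), 34.0, 597)
side ins bar z 0.0531 (array([576.5, 203.4]), array([12.5, 65.6]), 88.9, 69)
side carrier z 0.0253 (array([407.6, 149. ]), array([206. , 103.3]), 75.9, 723)
side case walls 0
side tw (array([ 358.3, -285.1]), array([186. , 156.2]), 77.0, 124)
```

View pics/crop2.png

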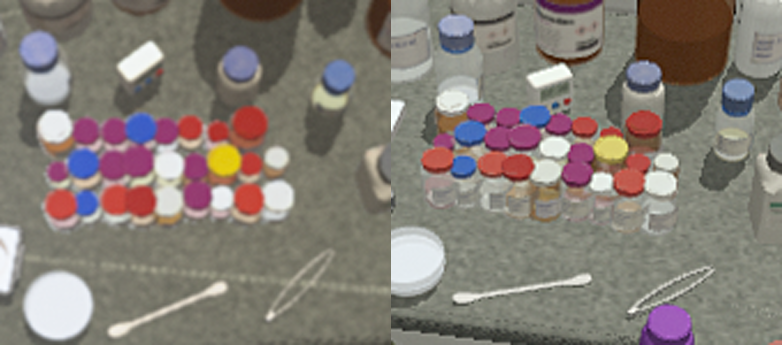

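Candidates: (354,188) is white with a grey-blue cap, in the row behind the vials and 107 mm high, so it is the white bottle; (496,239) is orange and (382,318) purple. (395,192) is 117 mm high, so it is the small clear bottle. (269,185) is 142 mm, the bystander; (462,220) is 150 mm and outside the row. The timer is at (311,182) and the tweezers at (380,278), confirmed in the crop.

```bash
cat >> h.py <<'E'
def to(pos,a,s=None):
    "shift (m) and turn (pi/4) in tool axes from present pose to tool-down pose, closing axis at yaw a deg"
    s=s or state();R0=Ro.from_rotvec(s['tcp_rot']).as_matrix();best=None
    for k in(0,180):
        t=np.radians(a+k);c,n=np.cos(t),np.sin(t)
        R=np.array([[-n,c,0],[c,n,0],[0,0,-1.]]).T
        v=Ro.from_matrix(R0.T@R).as_rotvec()
        if best is None or np.linalg.norm(v)<np.linalg.norm(best): best=v
    sh=R0.T@(np.array(pos)-s['tcp_pos'])
    print('to',pos,a,':',np.round(sh,3),np.round(best/(np.pi/4),3),'deg',round(np.degrees(np.linalg.norm(best))))
def st():
    s=state();R=Ro.from_rotvec(s['tcp_rot']).as_matrix()
    print('t',round(s['time_s'],2),'p',np.round(s['tcp_pos'],4),'a',round(np.degrees(np.arctan2(R[1,1],R[0,1])),1),'q',np.round(s['q'],2),'F',np.round(s['contact_force'],1),'gap',s['finger_gap'],s['grasp_force']);return s
E
python3 - <<'E'
from h import *
def rect(Y):
    (c,s,a)=cv2.minAreaRect((Y[:,:2]*1000).astype(np.float32)); return np.round(c,1),np.round(s,1),round(a,1),len(Y)
for n in("top","side"):
    c=calibration(n);d=np.load(f"{n}0.npz")['d']
    for q,a,b in(("solids_case",.03,.045),("water_carrier",.02,.034),("lift_out_insert",.012,.024)):
        r=cut_out(n,q)
        if not r: continue
        if n=="top" or q!="solids_case":
            X,_=cloud(c,d,r[0]['mask']);Y=X[(X[:,2]>a)&(X[:,2]<b)]
            if len(Y)>9: print(n,q,rect(Y),np.round(np.median(Y[:,2]),3))
    X,px=cloud(c,d)
    m=(np.hypot(X[:,0]-.35,X[:,1]+.285)<.085)
    g=np.zeros((480,640),np.uint8);Y=X[m];pz=px[m]
    zf=np.median(Y[:,2]);k=(Y[:,2]>zf+.0035)&(Y[:,2]<zf+.014);print('floor',zf,k.sum())
    g[pz[k][:,1],pz[k][:,0]]=1;nl,l,stt,_=cv2.connectedComponentsWithStats(g)
    for i in np.argsort(-stt[1:,4])[:3]+1: 
        v,u=np.nonzero(l==i);print('tw',rect(w(c,np.c_[u,v],d[v,u])),np.mean(u),np.mean(v))
s=st();to([.42,.33,.34],75)
print(np.round(calibration('wrist')['R'],3),calibration('wrist')['t'])
E
```

```text
top solids_case (array([478.1, 397.7]), array([121. , 181.7]), 4.9, 430) 0.037
top water_carrier (array([412.4, 171.1]), array([182. ,  97.7]), 79.2, 949) 0.026
top lift_out_insert (array([576.9, 189. ]), array([148.4,  96.2]), 87.2, 797) 0.018
floor -0.000369712784042841 386
tw (array([ 354.4, -256. ]), array([17.6, 37. ]), 49.0, 19) 367.3157894736842 277.05263157894734
tw (array([ 315.3, -258.6]), array([ 8.3, 32.9]), 23.4, 18) 368.55555555555554 290.3888888888889
tw (array([ 314.1, -277.8]), array([ 6.1, 30. ]), 32.5, 12) 375.5833333333333 290.0
side water_carrier (array([410.2, 162.2]), array([173.3,  98.6]), 79.9, 727) 0.025
side lift_out_insert (array([576.1, 185.4]), array([149.1,  98.6]), 87.6, 596) 0.017
floor -0.00041688891813284007 135
tw (array([ 325.8, -273.4]), array([26.1, 67.8]), 54.1, 61) 361.8196721311475 280.73770491803276
tw (array([ 389.2, -331.4]), array([3.4, 5.7]), 6.5, 4) 386.25 266.5
tw (array([ 372.4, -308.5]), array([ 1.3, 11.1]), 49.4, 4) 377.5 269.5
t 1.2 p [0.1512 0.5806 0.25  ] a -104.6 q [ 1.65  0.04  0.08 -0.   -1.62 -0.33] F [-0.7 -0.1 -0.3] gap 1.00730767319439 0.0
to [0.42, 0.33, 0.34] 75 : [ 0.323  0.175 -0.09 ] [0.    0.    0.009] deg 0
[[-0.251 -0.968  0.   ]
 [-0.918  0.238  0.317]
 [-0.307  0.08  -0.948]] [ 0.60008724 -0.04154785  0.38151035]
```

Request:
jog_arm(moves="0.05 0.03 -0.09 0 0 0;0.30 0.10 -0.09 0 0 0;0.30 0.10 -0.09 0 0 0;0.30 0.10 -0.09 0 0 0;0.30 0.10 -0.09 0 0 0;0.30 0.10 -0.09 0 0 0;0.30 0.10 -0.09 0 0 0;0.30 0.10 -0.09 0 0 0;0.30 0.10 -0.09 0 0 0")

```text
time_s: 2.1
tcp_pos: [0.4171, 0.4076, 0.3399]
tcp_rot: [-3.116, 0.403, 0.0]
contact_force: [-0.2, 0.5, -0.7]
finger_gap: 1.002
grasp_force: 0.0
```

```bash
python3 - <<'E'
from h import *
s=st();c=calibration('wrist');p,d=grab_frame('wrist');cv2.imwrite("pics/w1.png",p);print(c['fx'],c['D'])
X,px=cloud(c,d);np.savez('w1.npz',p=p,d=d,X=X)
def rect(Y):
    (c,s,a)=cv2.minAreaRect((Y[:,:2]*1000).astype(np.float32)); return np.round(c,1),np.round(s,1),round(a,1),len(Y)
for q,a,b in(("solids_case",.03,.045),("water_carrier",.02,.034),("lift_out_insert",.012,.024)):
    r=cut_out('wrist',q)
    if r:
        Z,_=cloud(c,d,r[0]['mask']);Y=Z[(Z[:,2]>a)&(Z[:,2]<b)]
        print(q,r[0]['conf'],r[0]['at'],rect(Y) if len(Y)>9 else Y)
E
```

```text
t 2.1 p [0.4171 0.4076 0.3399] a -104.7 q [ 1.12  0.02  0.23 -0.   -1.78  0.2 ] F [-0.2  0.5 -0.7] gap 1.0020846671315535 0.0
413.96065851669704 [0.00199204 0.         0.         0.         0.        ]
solids_case 0.61 [322.6, 120.0] (array([478.2, 399.7]), array([121. , 180.5]), 6.1, 4424)
water_carrier 0.91 [549.3, 126.3] (array([413.3, 173. ]), array([182.9,  98.6]), 79.5, 9810)
lift_out_insert 0.88 [476.3, 8.3] (array([531.5, 203.3]), array([136.2,  26.2]), 75.5, 2228)
```

View pics/w1.png

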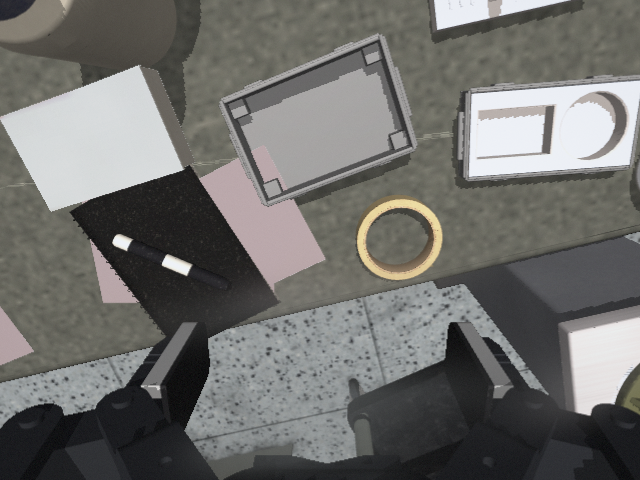

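The wrist view shows the case at (322,120), with latches on its outside walls, the carrier with its rectangular well at (515,130) and round well at (592,125), and the insert partly visible at the top. Next I fit the case walls and wells precisely.

```bash
cat > fit.py <<'E'
from h import *
def fitline(P):
    vx,vy,x,y=cv2.fitLine((P*1000).astype(np.float32),cv2.DIST_HUBER,0,.01,.01).ravel();return np.degrees(np.arctan2(vy,vx))%180,np.array([x,y])
def box(X,ctr,yaw,hx,hy,z0,z1,tol=5):
    "fit walls of a box (mm): wall centre lines at +-hx, +-hy"
    ctr=np.array(ctr,float)
    for _ in range(4):
        t=np.radians(yaw);R=np.array([[np.cos(t),-np.sin(t)],[np.sin(t),np.cos(t)]])
        P=X[(X[:,2]>z0)&(X[:,2]<z1),:2]*1000;L=(P-ctr)@R;off=[0,0];ys=[]
        res=[]
        for ax,h,o in((0,hx,hy),(1,hy,hx)):
            for s in(-1,1):
                m=(abs(L[:,ax]-s*h)<tol)&(abs(L[:,1-ax])<o-8)
                if m.sum()<25: res.append(None);continue
                sl,ic=np.polyfit(L[m,1-ax],L[m,ax],1);res.append((ic-s*h,int(m.sum()),round(ic,1)))
                ys.append((np.degrees(-sl) if ax==0 else np.degrees(sl), m.sum()*o))
        for ax in(0,1):
            r=[q[0] for q in res[2*ax:2*ax+2] if q]
            if r: off[ax]=np.mean(r)
        ctr=ctr+R@off;yaw+=np.average([y[0] for y in ys],weights=[y[1] for y in ys])
    return np.round(ctr,1),round(yaw,2),[r and r[1:] for r in res]
E
python3 - <<'E'
from fit import *
X=np.load('w1.npz')['X'];T=cloud(calibration('top'),np.load('top0.npz')['d'])[0];S=cloud(calibration('side'),np.load('side0.npz')['d'])[0]
for n,Q in(("w",X),("t",T)): print('case',n,box(Q,(478,399),96,82,54,.033,.043))
# carrier wells: floor points
for n,Q in(("w",X),("t",T),("s",S)):
    for yaw in(79.5,):
        t=np.radians(yaw);R=np.array([[np.cos(t),-np.sin(t)],[np.sin(t),np.cos(t)]])
        L=(Q[:,:2]*1000-[413,170])@R;m=(abs(L[:,0])<82)&(abs(L[:,1])<40)
        f=m&(Q[:,2]<.016);r=f&(L[:,0]<0);q=f&(L[:,0]>0)
        for k,nm in((r,'round'),(q,'rect')):
            A=L[k];ce=(np.percentile(A,1,0)+np.percentile(A,99,0))/2;print(n,nm,'local',np.round(np.percentile(A,[1,99],axis=0).ravel(),1),'world',np.round(R@ce+[413,170],1),'floor z',np.round(np.median(Q[k,2]),4),k.sum())
    h=(np.abs(Q[:,2]-.026)<.004)&(np.abs(L[:,0])<100)&(abs(L[:,1])<60);A=L[h];print('ext y',np.percentile(A[:,1],[.5,99.5]),'ext x',np.percentile(A[abs(A[:,1])>25][:,0],[.5,99.5]))
s=st();to([.42,.18,.30],75);to([.36,-.10,.30],45);to([.28,-.27,.28],-40)
E
```

```text
case w (array([478.4, 399.6]), np.float64(96.17), [(694, np.float64(-82.4)), (634, np.float64(82.4)), (1154, np.float64(-54.7)), (918, np.float64(54.7))])
case t (array([478.4, 398.2]), np.float64(96.39), [(56, np.float64(-83.1)), (65, np.float64(83.0)), (91, np.float64(-54.8)), (94, np.float64(54.8))])
w round local [-74.8 -30.1 -18.4  32.4] world [403.4 124.4] floor z 0.0083 3039
w rect local [  0.4 -22.5  69.9  24.4] world [418.5 204.7] floor z 0.0082 3238
ext y [-46.61290893  46.91797448] ext x [-85.24117635  89.89567315]
t round local [-67.6 -32.8  -6.4  29. ] world [408.2 133.2] floor z 0.0072 344
t rect local [  7.4 -24.7  80.2  21.4] world [422.6 212.7] floor z 0.0075 357
ext y [-47.02333358  47.13025595] ext x [-85.08992458  88.54807058]
s round local [-62.7 -35.   -7.4  17.3] world [415.3 133.9] floor z 0.007 243
s rect local [  9.7 -27.   77.3  11.1] world [428.8 211.3] floor z 0.0069 224
ext y [-46.8352243   48.89446282] ext x [-88.50308506  77.252107  ]
t 2.3 p [0.4154 0.4089 0.3398] a -104.5 q [ 1.12  0.02  0.23 -0.   -1.78  0.2 ] F [-0.2  1.   0.1] gap 0.9993653305840995 0.0
to [0.42, 0.18, 0.3] 75 : [0.062 0.22  0.04 ] [0.    0.    0.011] deg 0
to [0.36, -0.1, 0.3] 45 : [0.074 0.507 0.04 ] [0.001 0.    0.678] deg 30
to [0.28, -0.27, 0.28] -40 : [0.039 0.691 0.06 ] [ 0.     0.    -1.433] deg 65
```

Request:
jog_arm(moves="0.12 0.34 0.04 0 0 0.3;0.12 0.34 0.04 0 0 0.3;0.12 0.34 0.04 0 0 0.3;0.12 0.34 0.04 0 0 0.3;0.12 0.34 0.04 0 0 0.3;0.12 0.34 0.04 0 0 0.3;0.12 0.34 0.04 0 0 0.3;0.12 0.69 0.08 0 0 0.678;0.12 0.69 0.08 0 0 0.678;0.12 0.69 0.08 0 0 0.678;0.12 0.69 0.08 0 0 0.678;0.12 0.69 0.08 0 0 0.678")

```text
time_s: 3.5
tcp_pos: [0.3851, -0.1803, 0.2732]
tcp_rot: [-2.902, 1.201, -0.002]
contact_force: [1.5, -0.8, 0.9]
finger_gap: 0.999
grasp_force: 0.0
```

```bash
python3 - <<'E'
from h import *
s=st();to([.36,-.29,.26],45)
E
```

```text
t 3.5 p [ 0.3851 -0.1803  0.2732] a -135.0 q [ 0.04 -0.43 -0.28  0.   -1.72  0.74] F [ 1.5 -0.8  0.9] gap 0.9986278904262644 0.0
to [0.36, -0.29, 0.26] 45 : [0.06  0.095 0.013] [-0.001 -0.001  0.001] deg 0
```

Request:
jog_arm(moves="0.04 0.08 0.013 0 0 0;0.06 0.095 0.013 0 0 0;0.06 0.095 0.013 0 0 0;0.06 0.095 0.013 0 0 0;0.06 0.095 0.013 0 0 0")

```text
time_s: 4.0
tcp_pos: [0.3612, -0.2884, 0.26]
tcp_rot: [-2.902, 1.204, 0.0]
contact_force: [-0.6, -0.2, 0.1]
finger_gap: 0.998
grasp_force: 0.0
```

```bash
python3 - <<'E'
from h import *
s=st();c=calibration('wrist');p,d=grab_frame('wrist');cv2.imwrite("pics/w2.png",p);np.savez('w2.npz',p=p,d=d)
X,px=cloud(c,d)
def rect(Y):
    (c,s,a)=cv2.minAreaRect((Y[:,:2]*1000).astype(np.float32)); return np.round(c,1),np.round(s,1),round(a,1),len(Y)
for r in cut_out('wrist','steel_tweezers')[:2]:
    Z,_=cloud(c,d,r['mask']);Y=Z[(Z[:,2]>.004)&(Z[:,2]<.014)];print(r['conf'],r['at'],rect(Y),np.percentile(Z[:,2],[5,50,95]))
m=(np.hypot(X[:,0]-.35,X[:,1]+.285)<.1);zf=np.median(X[m,2]);k=m&(X[:,2]>zf+.004)&(X[:,2]<zf+.015)
g=np.zeros((480,640),np.uint8);g[px[k][:,1],px[k][:,0]]=1;nl,l,stt,_=cv2.connectedComponentsWithStats(cv2.morphologyEx(g,cv2.MORPH_CLOSE,np.ones((5,5))))
for i in np.argsort(-stt[1:,4])[:3]+1:
    v,u=np.nonzero((l==i)&(g>0));print(zf,'tw',rect(w(c,np.c_[u,v],d[v,u])),u.mean(),v.mean())
E
```

```text
t 4.0 p [ 0.3612 -0.2884  0.26  ] a -135.1 q [-0.23 -0.33 -0.23 -0.   -1.67  1.02] F [-0.6 -0.2  0.1] gap 0.9984270987517311 0.0
0.62 [349.6, 209.8] (array([ 348.6, -294. ]), array([ 20.5, 127.7]), 43.2, 349) [0.0028837  0.00669414 0.01059793]
0.271030043706887 tw (array([ 393.4, -258.3]), array([14.7, 22.8]), 82.9, 1733) 172.40392383150606 376.2602423542989
0.271030043706887 tw (array([ 330.8, -320.6]), array([14.5, 22.9]), 8.2, 1712) 480.58820093457945 376.12733644859816
```

View pics/w2.png

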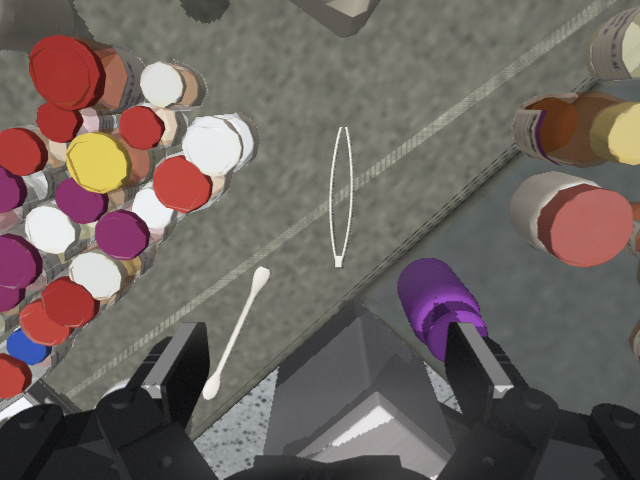

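Request:
jog_arm(moves="-0.005 0.013 0.05 0 0 0.038;-0.005 0.013 0.10 0 0 0.038;-0.005 0.013 0.15 0 0 0.038;-0.005 0.013 0.19 0 0 0.038;-0.005 0.013 0.21 0 0 0.038;-0.005 0.013 0.225 0 0 0.038;-0.005 0.013 0.232 0 0 0.038;-0.005 0.013 0.235 0 0 0.038;-0.005 0.013 0.235 0 0 0.038;-0.005 0.013 0.235 0 0 0.038", gripper=0.45)

```text
time_s: 5.1
tcp_pos: [0.3489, -0.2947, 0.0261]
tcp_rot: [2.883, -1.247, 0.003]
contact_force: [0.3, 0.8, -0.1]
finger_gap: 0.455
grasp_force: 0.0
```

Request:
jog_arm(moves="0 0 0.002 0 0 0;0 0 0.002 0 0 0;0 0 0.002 0 0 0;0 0 0.002 0 0 0;0 0 0.002 0 0 0;0 0 0.002 0 0 0;0 0 0.002 0 0 0;0 0 0.002 0 0 0", gripper=0)

```text
time_s: 5.9
tcp_pos: [0.3487, -0.2949, 0.0239]
tcp_rot: [2.883, -1.248, 0.002]
contact_force: [-0.0, 1.4, 4.4]
finger_gap: 0.19
grasp_force: 59.1
```

Request:
jog_arm(moves="0 0 -0.05 0 0 0;0 0 -0.10 0 0 0;0 0 -0.15 0 0 0;-0.04 -0.055 -0.19 0 0 0.2;-0.417 -0.570 -0.19 0 0 0.822;-0.417 -0.570 -0.19 0 0 0.822;-0.417 -0.570 -0.19 0 0 0.822;-0.417 -0.570 -0.19 0 0 0.822;-0.417 -0.570 -0.19 0 0 0.822;-0.417 -0.570 -0.19 0 0 0.822;-0.417 -0.570 -0.19 0 0 0.822;-0.417 -0.570 -0.19 0 0 0.822")

```text
time_s: 7.1
tcp_pos: [0.4217, 0.0936, 0.2044]
tcp_rot: [-2.338, 2.097, 0.0]
contact_force: [1.3, -0.9, -0.1]
finger_gap: 0.186
grasp_force: 58.7
```

```bash
python3 - <<'E'
from h import *
s=st();to([.4784,.399,.13],6.2);to([.4784,.399,.03],6.2)
E
```

```text
t 7.1 p [0.4217 0.0936 0.2044] a -173.8 q [ 0.69 -0.43 -0.4  -0.   -1.6  -0.58] F [ 1.3 -0.9 -0.1] gap 0.18594758328204097 58.654866772703826
to [0.4784, 0.399, 0.13] 6.2 : [-0.297 -0.089  0.075] [-0.  0.  0.] deg 0
to [0.4784, 0.399, 0.03] 6.2 : [-0.297 -0.089  0.175] [-0.  0.  0.] deg 0
```

Request:
jog_arm(moves="-0.297 -0.089 0 0 0 0;-0.297 -0.089 0 0 0 0;-0.297 -0.089 0 0 0 0;-0.297 -0.089 0 0 0 0;-0.297 -0.089 0.02 0 0 0;-0.297 -0.089 0.03 0 0 0;-0.297 -0.089 0.06 0 0 0;-0.297 -0.089 0.09 0 0 0;-0.297 -0.089 0.12 0 0 0;-0.297 -0.089 0.13 0 0 0;-0.297 -0.089 0.13 0 0 0;-0.297 -0.089 0.13 0 0 0")

```text
time_s: 8.3
tcp_pos: [0.4792, 0.3966, 0.0762]
tcp_rot: [-2.337, 2.097, -0.001]
contact_force: [0.9, 0.5, 0.4]
finger_gap: 0.183
grasp_force: 58.7
```

```bash
python3 - <<'E'
from h import *
s=st();to([.4784,.399,.029],6.2)
E
```

```text
t 8.3 p [0.4792 0.3966 0.0762] a -173.8 q [ 1.01  0.14 -0.12  0.   -1.3  -0.91] F [0.9 0.5 0.4] gap 0.18299075233189385 58.70417370926589
to [0.4784, 0.399, 0.029] 6.2 : [-0.002  0.001  0.047] [-0.002  0.001 -0.   ] deg 0
```

Request:
jog_arm(moves="-0.002 0.001 0.015 0 0 0;-0.002 0.001 0.03 0 0 0;-0.002 0.001 0.04 0 0 0;-0.002 0.001 0.044 0 0 0;-0.002 0.001 0.046 0 0 0;-0.002 0.001 0.047 0 0 0;-0.002 0.001 0.047 0 0 0;-0.002 0.001 0.047 0 0 0")

```text
time_s: 9.1
tcp_pos: [0.4776, 0.3985, 0.0281]
tcp_rot: [-2.338, 2.097, -0.0]
contact_force: [-0.1, 0.3, 1.2]
finger_gap: 0.187
grasp_force: 59.3
```

Request:
jog_arm(moves="0 0 0 0 0 0;0 0 0 0 0 0;0 0 0 0 0 0;0 0 -0.02 0 0 0;0 0 -0.05 0 0 0;0 0 -0.10 0 0 0;0 0 -0.15 0 0 0;0 0 -0.19 0 0 0;0 0 -0.19 0 0 0", gripper=0.45)

```text
time_s: 10.0
tcp_pos: [0.4793, 0.3996, 0.226]
tcp_rot: [-2.329, 2.09, -0.001]
contact_force: [0.7, -0.0, 0.7]
finger_gap: 0.448
grasp_force: 0.0
```

```bash
python3 - <<'E'
from fit import *
s=st();p,d=grab_frame('top');c=calibration('top');cv2.imwrite("pics/top1.png",cv2.resize(p[190:310,110:290],None,fx=4,fy=4,interpolation=2))
c=calibration('wrist');p,d=grab_frame('wrist');cv2.imwrite("pics/w3.png",p)
to([.577,.2045,.20],87.4);to([.55,.22,.25],87.4)
E
```

```text
t 10.0 p [0.4793 0.3996 0.226 ] a -173.8 q [ 1.02  0.09  0.09  0.   -1.56 -0.91] F [ 0.7 -0.   0.7] gap 0.4477459072219667 0.0
to [0.577, 0.2045, 0.2] 87.4 : [ 0.204 -0.078  0.018] [-3.000e-03  1.000e-03 -1.805e+00] deg 81
to [0.55, 0.22, 0.25] 87.4 : [ 0.185 -0.053 -0.032] [-3.000e-03  1.000e-03 -1.805e+00] deg 81
```

View pics/top1.png

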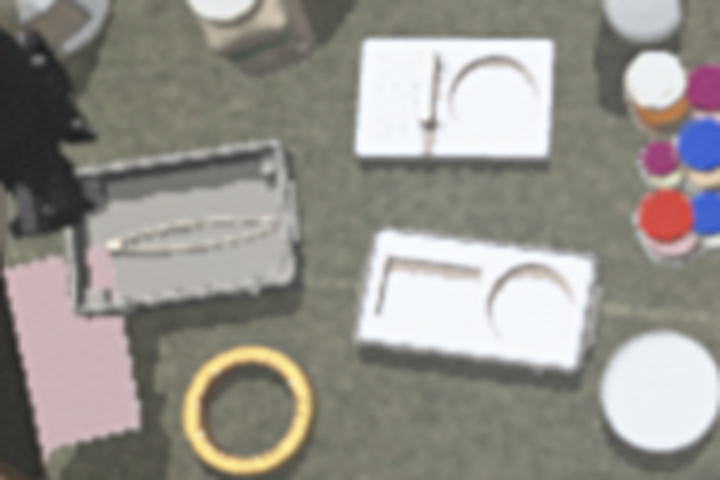

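Request:
jog_arm(moves="0.209 -0.079 -0.024 0 0 -0.9;0.209 -0.079 -0.024 0 0 -0.9;0.209 -0.079 -0.024 0 0 -0.9;0.209 -0.079 -0.024 0 0 -0.9;0.209 -0.079 -0.024 0 0 -0.9;0.209 -0.079 -0.024 0 0 -0.9", gripper=1)

```text
time_s: 10.7
tcp_pos: [0.5794, 0.1954, 0.2402]
tcp_rot: [2.918, -1.159, -0.001]
contact_force: [-0.7, 0.5, -0.3]
finger_gap: 1.0
grasp_force: 0.0
```

Request:
jog_arm(moves="0 0 0 0 0 -0.9;0 0 0 0 0 -0.9;0 0 0 0 0 -0.9;0 0 0 0 0 -0.9;0 0 0 0 0 -0.9;0 0 0 0 0 -0.9")

```text
time_s: 11.3
tcp_pos: [0.5778, 0.1993, 0.2397]
tcp_rot: [3.139, -0.076, -0.004]
contact_force: [-0.3, -0.2, -0.4]
finger_gap: 1.002
grasp_force: 0.0
```

```bash
python3 - <<'E'
from fit import *
s=st();c=calibration('wrist');p,d=grab_frame('wrist');cv2.imwrite("pics/w4.png",p)
X,px=cloud(c,d);np.savez('w4.npz',p=p,d=d,X=X)
def rect(Y):
    (c,s,a)=cv2.minAreaRect((Y[:,:2]*1000).astype(np.float32)); return np.round(c,1),np.round(s,1),round(a,1),len(Y)
m=(np.hypot(X[:,0]-.577,X[:,1]-.187)<.11)
b=m&(abs(X[:,1]-.205)<.02)&(X[:,2]>.045)&(X[:,2]<.062);print('bar',rect(X[b]),np.median(X[b,2]))
for q,lo,hi in(("lift_out_insert",.012,.022),("water_carrier",.021,.031)):
    r=cut_out('wrist',q)
    if r:
        Z,_=cloud(c,d,r[0]['mask']);Y=Z[(Z[:,2]>lo)&(Z[:,2]<hi)];print(q,r[0]['at'],rect(Y),np.median(Y[:,2]))
        f=Z[(Z[:,2]<lo-.004)&(Z[:,2]>.001)];print('floor',np.median(f[:,2]))
E
```

```text
t 11.3 p [0.5778 0.1993 0.2397] a -92.8 q [ 0.66  0.07  0.1  -0.   -1.6   0.86] F [-0.3 -0.2 -0.4] gap 1.0020135080845733 0.0
bar (array([578.7, 205. ]), array([11.5, 59.5]), 86.8, 1152) 0.05677443965981027
lift_out_insert [337.4, 200.2] (array([577.5, 189.3]), array([150.4,  94.3]), 86.9, 12630) 0.019127732187177584
floor 0.0051087342420638665
water_carrier [358.1, 362.7] (array([414.4, 172.7]), array([180.7,  97. ]), 79.5, 8784) 0.026837136118595735
floor 0.008361300695993758
```

View pics/w4.png

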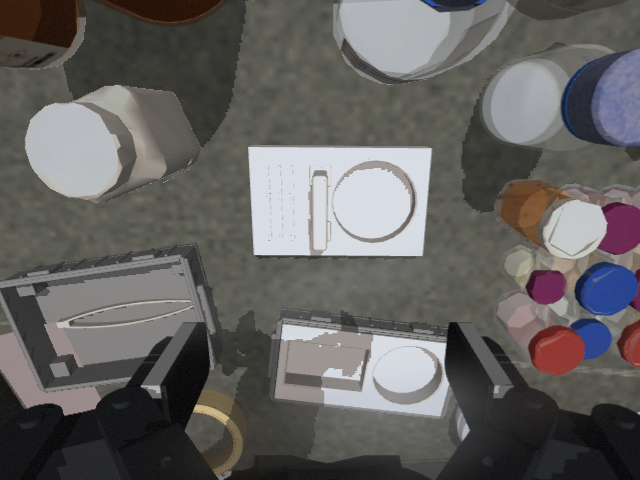

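Request:
jog_arm(moves="0 -0.006 0.05 0 0 0.007;0 -0.006 0.10 0 0 0.007;0 -0.006 0.14 0 0 0.007;0 -0.006 0.165 0 0 0.007;0 -0.006 0.18 0 0 0.007;0 -0.006 0.188 0 0 0.007;0 -0.006 0.191 0 0 0.007;0 -0.006 0.191 0 0 0.007;0 -0.006 0.191 0 0 0.007", gripper=0.5)

```text
time_s: 12.35
tcp_pos: [0.5794, 0.2054, 0.0522]
tcp_rot: [-3.139, 0.086, -0.003]
contact_force: [-0.0, -0.6, 0.6]
finger_gap: 0.5
grasp_force: 0.0
```

Request:
jog_arm(moves="0 0 0 0 0 0;0 0 0 0 0 0;0 0 0 0 0 0;0 0 0 0 0 0;0 0 0 0 0 0;0 0 0 0 0 0;0 0 0 0 0 0", gripper=0)

```text
time_s: 13.05
tcp_pos: [0.5791, 0.2051, 0.0515]
tcp_rot: [-3.14, 0.085, -0.002]
contact_force: [-1.3, 0.3, 4.6]
finger_gap: 0.126
grasp_force: 62.2
```

```bash
python3 - <<'E'
from h import *
s=st();t=np.radians(96.2)
# insert origin rel. grip, insert yaw 86.9 now
o=np.array([.5775,.1893])-s['tcp_pos'][:2];D=Ro.from_euler('z',96.2-86.9,degrees=True).as_matrix()[:2,:2]
R=Ro.from_rotvec(s['tcp_rot']).as_matrix();a=np.degrees(np.arctan2(R[1,1],R[0,1]))+9.3
p=np.array([.4784,.399])-D@o;print(o,p,a,'place tcp z',s['tcp_pos'][2]+.022)
to([*p,.14],a);to([*s['tcp_pos'][:2],.14],a)
E
```

```text
t 13.05 p [0.5791 0.2051 0.0515] a -93.1 q [ 0.67  0.14 -0.17  0.   -1.26  0.85] F [-1.3  0.3  4.6] gap 0.12644534136095031 62.223994731903076
[-0.00155297 -0.01580015] [0.47737919 0.41484344] -83.81310352932657 place tcp z 0.07351330613954724
to [np.float64(0.4773791945371158), np.float64(0.4148434393897027), 0.14] -83.81310352932657 : [-0.113 -0.204 -0.089] [-0.    -0.001 -0.207] deg 9
to [np.float64(0.5790529726384089), np.float64(0.20510015479267812), 0.14] -83.81310352932657 : [ 0.    -0.    -0.088] [-0.    -0.001 -0.207] deg 9
```

Request:
jog_arm(moves="0 0 -0.02 0 0 0;0 0 -0.05 0 0 0;-0.03 0 -0.09 0 0 -0.05;-0.07 -0.02 -0.11 0 0 -0.1;-0.11 -0.05 -0.11 0 0 -0.207;-0.113 -0.09 -0.11 0 0 -0.207;-0.113 -0.13 -0.11 0 0 -0.207;-0.113 -0.17 -0.11 0 0 -0.207;-0.113 -0.195 -0.10 0 0 -0.207;-0.113 -0.204 -0.089 0 0 -0.207;-0.113 -0.204 -0.089 0 0 -0.207;-0.113 -0.204 -0.089 0 0 -0.207")

```text
time_s: 14.25
tcp_pos: [0.4768, 0.4138, 0.1384]
tcp_rot: [3.135, 0.169, -0.002]
contact_force: [-0.2, 0.6, -2.3]
finger_gap: 0.124
grasp_force: 61.0
```

```bash
python3 - <<'E'
from h import *
s=st();to([.4774,.4148,.090],96.2);to([.4774,.4148,.0740],96.2)
c=calibration('wrist');p,d=grab_frame('wrist');cv2.imwrite("pics/w5.png",p)
X,_=cloud(c,d);np.savez('w5.npz',X=X)
Y=X[(np.hypot(X[:,0]-.478,X[:,1]-.399)<.11)&(X[:,2]>.095)&(X[:,2]<.115)]
print(cv2.minAreaRect((Y[:,:2]*1000).astype(np.float32)),np.median(Y[:,2]),len(Y))
# tilt of slab top
A=np.c_[Y[:,:2],np.ones(len(Y))];print(np.linalg.lstsq(A,Y[:,2],rcond=None)[0][:2])
E
```

```text
t 14.25 p [0.4768 0.4138 0.1384] a -83.8 q [ 1.03  0.14 -0.01 -0.   -1.42  0.65] F [-0.2  0.6 -2.3] gap 0.12442340011449145 61.01334571838379
to [0.4774, 0.4148, 0.09] 96.2 : [ 0.001 -0.001  0.048] [ 0.003  0.002 -0.001] deg 0
to [0.4774, 0.4148, 0.074] 96.2 : [ 0.001 -0.001  0.064] [ 0.003  0.002 -0.001] deg 0
((478.0148010253906, 398.15179443359375), (95.07598114013672, 151.33697509765625), 5.908785820007324) 0.10591188603448386 40907
[0.00158622 0.009056  ]
```

View pics/w5.png

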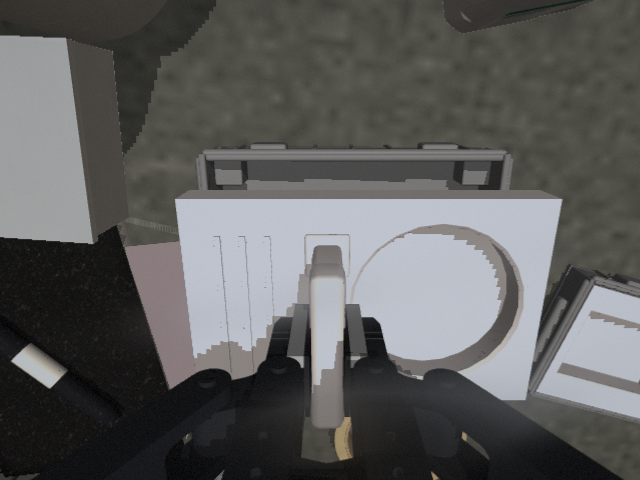

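The insert is held level over the case and well aligned (its well at (435,295), case edges parallel). Lowering it.

Request:
jog_arm(moves="0 -0.001 0.02 0 0 -0.006;0 -0.001 0.035 0 0 -0.006;0 -0.001 0.045 0 0 -0.006;0 -0.001 0.052 0 0 -0.006;0 -0.001 0.057 0 0 -0.006;0 -0.001 0.061 0 0 -0.006;0 -0.001 0.063 0 0 -0.006;0 -0.001 0.064 0 0 -0.006;0 -0.001 0.065 0 0 -0.006;0 -0.001 0.065 0 0 -0.006")

```text
time_s: 15.3
tcp_pos: [0.4769, 0.4159, 0.0747]
tcp_rot: [-3.136, -0.177, -0.0]
contact_force: [-0.4, -0.4, -3.7]
finger_gap: 0.127
grasp_force: 60.9
```

```bash
python3 - <<'E'
from h import *
st()
E
```

```text
t 15.3 p [0.4769 0.4159 0.0747] a -83.5 q [ 1.03  0.17 -0.09  0.   -1.3   0.65] F [-0.4 -0.4 -3.7] gap 0.12737534039707338 60.9390127658844
```

Request:
jog_arm(moves="0 0 0.001 0 0 0;0 0 0.002 0 0 0;0 0 0.002 0 0 0;0 0 0.002 0 0 0")

```text
time_s: 15.7
tcp_pos: [0.477, 0.416, 0.0735]
tcp_rot: [-3.136, -0.177, -0.001]
contact_force: [-3.1, -1.9, 3.7]
finger_gap: 0.128
grasp_force: 62.0
```

Request:
jog_arm(moves="0 0 0 0 0 0;0 0 0 0 0 0;0 0 0 0 0 0;0 0 0 0 0 0;0 0 -0.03 0 0 0;0 0 -0.07 0 0 0;0 0 -0.12 0 0 0;0 0 -0.16 0 0 0;0 0 -0.16 0 0 0", gripper=0.45)

```text
time_s: 16.6
tcp_pos: [0.4788, 0.417, 0.2409]
tcp_rot: [-3.129, -0.176, -0.014]
contact_force: [-0.6, 0.5, 0.6]
finger_gap: 0.451
grasp_force: 0.0
```

```bash
python3 - <<'E'
from h import *
s=st();c=calibration('wrist');p,d=grab_frame('wrist');cv2.imwrite("pics/w6.png",p)
X,_=cloud(c,d)
Y=X[(np.hypot(X[:,0]-.478,X[:,1]-.399)<.11)&(X[:,2]>.036)&(X[:,2]<.048)]
# slab interior points only
t=np.radians(96.2);L=(Y[:,:2]-[.4784,.399])@np.array([[np.cos(t),-np.sin(t)],[np.sin(t),np.cos(t)]]);Y=Y[(abs(L[:,0])<.077)&(abs(L[:,1])<.049)]
A=np.c_[Y[:,:2],np.ones(len(Y))];print(np.linalg.lstsq(A,Y[:,2],rcond=None)[0][:2],np.median(Y[:,2]),len(Y),cv2.minAreaRect((Y[:,:2]*1000).astype(np.float32)))
Z=X[(np.hypot(X[:,0]-.478,X[:,1]-.369)<.05)&(X[:,2]<.034)&(X[:,2]>.02)];print('well floor',np.median(Z[:,2]),np.percentile(Z[:,:2],[2,98],axis=0),len(Z))
to([.6317,-.2248,.25],90); to([.5,.1,.30],80)
E
```

```text
t 16.6 p [0.4788 0.417  0.2409] a -83.5 q [ 1.03  0.12  0.15  0.   -1.59  0.65] F [-0.6  0.5  0.6] gap 0.4510200027875667 0.0
[-0.00118673  0.00280284] 0.041142849167688234 14159 ((478.07391357421875, 400.527587890625), (94.53618621826172, 150.38519287109375), 6.5025634765625)
well floor 0.027189578336581748 [[0.44656509 0.33650096]
 [0.51174663 0.40154291]] 5657
to [0.6317, -0.2248, 0.25] 90 : [ 0.081  0.655 -0.016] [-0.007 -0.006  0.143] deg 6
to [0.5, 0.1, 0.3] 80 : [-0.013  0.317 -0.065] [-0.007 -0.006  0.366] deg 16
```

```bash
python3 - <<'E'
from h import *
for n in("top","side"):
    X=cloud(calibration(n),np.load(f"{n}0.npz")['d'])[0]
    for ylo in np.arange(-.45,.1,.05):
        m=(X[:,1]>ylo)&(X[:,1]<ylo+.05)&(X[:,0]>.66)&(X[:,0]<.95)
        print(n,round(ylo,2),[(round(x,2),round(X[k,2].max(),2)) for x in np.arange(.66,.86,.04) if (k:=m&(X[:,0]>=x)&(X[:,0]<x+.04)).any()])
E
```

```text
top -0.45 [(np.float64(0.66), np.float64(0.23)), (np.float64(0.7), np.float64(0.24)), (np.float64(0.74), np.float64(0.23)), (np.float64(0.78), np.float64(0.16)), (np.float64(0.82), np.float64(0.59))]
top -0.4 [(np.float64(0.66), np.float64(0.01)), (np.float64(0.7), np.float64(0.01)), (np.float64(0.74), np.float64(0.14)), (np.float64(0.78), np.float64(0.21)), (np.float64(0.82), np.float64(0.59))]
top -0.35 [(np.float64(0.66), np.float64(0.01)), (np.float64(0.7), np.float64(0.21)), (np.float64(0.74), np.float64(0.25)), (np.float64(0.78), np.float64(0.26)), (np.float64(0.82), np.float64(0.25))]
top -0.3 [(np.float64(0.66), np.float64(0.01)), (np.float64(0.7), np.float64(0.24)), (np.float64(0.74), np.float64(0.31)), (np.float64(0.78), np.float64(0.31)), (np.float64(0.82), np.float64(0.26))]
top -0.25 [(np.float64(0.66), np.float64(0.01)), (np.float64(0.7), np.float64(0.23)), (np.float64(0.74), np.float64(0.26)), (np.float64(0.78), np.float64(0.31)), (np.float64(0.82), np.float64(0.26))]
top -0.2 [(np.float64(0.66), np.float64(0.01)), (np.float64(0.7), np.float64(0.01)), (np.float64(0.74)
[... 2403 characters left out ...]
loat64(0.16))]
side -0.1 [(np.float64(0.66), np.float64(0.07)), (np.float64(0.7), np.float64(0.15)), (np.float64(0.74), np.float64(0.22)), (np.float64(0.78), np.float64(0.23)), (np.float64(0.82), np.float64(0.22))]
side -0.05 [(np.float64(0.66), np.float64(0.01)), (np.float64(0.7), np.float64(0.18)), (np.float64(0.74), np.float64(0.18)), (np.float64(0.78), np.float64(0.18)), (np.float64(0.82), np.float64(0.0))]
side -0.0 [(np.float64(0.66), np.float64(0.14)), (np.float64(0.7), np.float64(0.18)), (np.float64(0.74), np.float64(0.18)), (np.float64(0.78), np.float64(0.18))]
side 0.05 [(np.float64(0.66), np.float64(0.14)), (np.float64(0.7), np.float64(0.15)), (np.float64(0.74), np.float64(0.18))]
```

Request:
jog_arm(moves="-0.004 0.218 -0.06 0 0 1;-0.004 0.218 -0.06 0 0 1;-0.004 0.218 -0.06 0 0 1;-0.004 0.218 -0.06 0 0 1;-0.004 0.218 -0.06 0 0 1;-0.004 0.218 -0.06 0 0 1", gripper=1)

```text
time_s: 17.25
tcp_pos: [0.4979, 0.1959, 0.2937]
tcp_rot: [-2.96, 1.048, -0.003]
contact_force: [-0.1, -0.1, 0.8]
finger_gap: 1.0
grasp_force: 0.0
```

Request:
jog_arm(moves="0 0 0 0 0 1;0 0 0 0 0 1;0 0 0 0 0 1;0 0 0 0 0 1;0 0 0 0 0 1;0 0 0 0 0 1")

```text
time_s: 17.85
tcp_pos: [0.4972, 0.1987, 0.2911]
tcp_rot: [2.337, -2.097, -0.001]
contact_force: [-0.3, 0.4, 0.0]
finger_gap: 0.998
grasp_force: 0.0
```

Request:
jog_arm(moves="0 0 0 0 0 1;0 0 0 0 0 1;0 0 0 0 0 1;0 0 0 0 0 1;0 0 0 0 0 1;0 0 0 0 0 1")

```text
time_s: 18.45
tcp_pos: [0.4972, 0.1988, 0.291]
tcp_rot: [1.356, -2.831, 0.0]
contact_force: [-0.1, 0.8, 0.4]
finger_gap: 0.999
grasp_force: 0.0
```

```bash
python3 - <<'E'
from h import *
s=st();to([.57,-.2,.27],97);to([.6317,-.2248,.22],97)
E
```

```text
t 18.45 p [0.4972 0.1988 0.291 ] a 141.2 q [ 0.76 -0.12  0.   -0.   -1.7  -1.43] F [-0.1  0.8  0.4] gap 0.9993393205662574 0.0
to [0.57, -0.2, 0.27] 97 : [ 0.265 -0.307  0.021] [-0.    -0.003  0.982] deg 44
to [0.6317, -0.2248, 0.22] 97 : [ 0.246 -0.37   0.071] [-0.    -0.003  0.982] deg 44
```

Request:
jog_arm(moves="0.265 -0.307 0.021 0 0 0.982;0.265 -0.307 0.021 0 0 0.982;0.265 -0.307 0.021 0 0 0.982;0.265 -0.307 0.021 0 0 0.982;0.265 -0.307 0.021 0 0 0.982;0.265 -0.307 0.021 0 0 0.982;0.265 -0.307 0.021 0 0 0.982;0.265 -0.307 0.021 0 0 0.982;0.265 -0.307 0.021 0 0 0.982;0.265 -0.307 0.021 0 0 0.982")

```text
time_s: 19.45
tcp_pos: [0.572, -0.2012, 0.2694]
tcp_rot: [0.194, -3.132, -0.001]
contact_force: [-0.9, -0.6, 0.4]
finger_gap: 1.003
grasp_force: 0.0
```

```bash
python3 - <<'E'
from h import *
s=st();to([.6317,-.2248,.18],97);to([.6317,-.2248,.072],97)
c=calibration('wrist');p,d=grab_frame('wrist');cv2.imwrite("pics/w7.png",p)
X,_=cloud(c,d)
Y=X[(np.hypot(X[:,0]-.632,X[:,1]+.225)<.045)&(X[:,2]>.1)&(X[:,2]<.12)]
print(len(Y), cv2.minEnclosingCircle((Y[:,:2]*1000).astype(np.float32)) if len(Y) else 0,np.median(Y[:,2]))
E
```

```text
t 19.45 p [ 0.572  -0.2012  0.2694] a 97.1 q [-0.01  0.06  0.14 -0.   -1.65 -1.44] F [-0.9 -0.6  0.4] gap 1.0034627046281677 0.0
to [0.6317, -0.2248, 0.18] 97 : [-0.057 -0.031  0.089] [ 0.001 -0.004  0.002] deg 0
to [0.6317, -0.2248, 0.072] 97 : [-0.057 -0.031  0.197] [ 0.001 -0.004  0.002] deg 0
2775 ((632.7862548828125, -225.9442138671875), 24.032554626464844) 0.10667844003155613
```

Request:
jog_arm(moves="-0.05 -0.031 0.01 0 0 0;-0.058 -0.031 0.03 0 0 0;-0.058 -0.031 0.06 0 0 0;-0.058 -0.031 0.10 0 0 0;-0.058 -0.031 0.14 0 0 0;-0.058 -0.031 0.17 0 0 0;-0.058 -0.031 0.19 0 0 0;-0.058 -0.031 0.198 0 0 0;-0.058 -0.031 0.198 0 0 0;-0.058 -0.031 0.198 0 0 0")

```text
time_s: 20.5
tcp_pos: [0.6347, -0.2226, 0.0754]
tcp_rot: [-0.201, 3.133, -0.001]
contact_force: [0.5, 0.1, 1.7]
finger_gap: 0.999
grasp_force: 0.0
```

Request:
jog_arm(moves="0 0 0 0 0 0;0 0 0 0 0 0;0 0 0 0 0 0;0 0 0 0 0 0;0 0 0 0 0 0;0 0 0 0 0 0", gripper=0)

```text
time_s: 21.1
tcp_pos: [0.6349, -0.2238, 0.0761]
tcp_rot: [-0.199, 3.132, -0.002]
contact_force: [-1.2, -0.7, 5.4]
finger_gap: 0.658
grasp_force: 62.8
```

```bash
python3 - <<'E'
from h import *
s=st();to([.55,.0,.27],97);to([.4815,.3707,.25],97)
E
```

```text
t 21.1 p [ 0.6349 -0.2238  0.0761] a 97.3 q [-0.04  0.27  0.03  0.   -1.32 -1.4 ] F [-1.2 -0.7  5.4] gap 0.6581130974533148 62.775130976806395
to [0.55, 0.0, 0.27] 97 : [ 0.055  0.232 -0.194] [-0.002  0.004  0.006] deg 0
to [0.4815, 0.3707, 0.25] 97 : [ 0.076  0.609 -0.175] [-0.002  0.004  0.006] deg 0
```

Request:
jog_arm(moves="0 0 -0.02 0 0 0;0 0 -0.06 0 0 0;0.01 0 -0.11 0 0 0;0.02 0.01 -0.16 0 0 0;0.055 0.03 -0.194 0 0 -0.15;0.055 0.232 -0.194 0 0 -1;0.055 0.232 -0.194 0 0 -1;0.055 0.232 -0.194 0 0 -1;0.055 0.232 -0.194 0 0 -1;0.055 0.232 -0.194 0 0 -1;0.055 0.232 -0.194 0 0 -1")

```text
time_s: 22.2
tcp_pos: [0.5496, 0.0016, 0.2676]
tcp_rot: [-1.389, 2.818, 0.001]
contact_force: [0.5, -0.3, -1.6]
finger_gap: 0.656
grasp_force: 64.3
```

```bash
python3 - <<'E'
from h import *
s=st();to([.4812,.3737,.23],6.5)
E
```

```text
t 22.2 p [0.5496 0.0016 0.2676] a 142.5 q [ 0.37 -0.09 -0.01 -0.   -1.65 -1.02] F [ 0.5 -0.3 -1.6] gap 0.6560888945936872 64.32020902982913
to [0.4812, 0.3737, 0.23] 6.5 : [-0.253  0.281  0.038] [ 0.     0.001 -0.978] deg 44
```

Request:
jog_arm(moves="-0.253 0.281 0.038 0 0 -0.978;-0.253 0.281 0.038 0 0 -0.978;-0.253 0.281 0.038 0 0 -0.978;-0.253 0.281 0.038 0 0 -0.978;-0.253 0.281 0.038 0 0 -0.978;-0.253 0.281 0.038 0 0 -0.978;-0.253 0.281 0.038 0 0 -0.978;-0.253 0.281 0.038 0 0 -0.978;-0.253 0.281 0.038 0 0 -0.978;-0.253 0.281 0.038 0 0 -0.978")

```text
time_s: 23.2
tcp_pos: [0.4829, 0.3716, 0.2288]
tcp_rot: [2.336, -2.098, 0.001]
contact_force: [-0.1, -0.5, -1.2]
finger_gap: 0.656
grasp_force: 64.4
```

```bash
python3 - <<'E'
from h import *
s=st();to([.4812,.3737,.14],6.5);to([.4812,.3737,.104],6.5)
c=calibration('wrist');p,d=grab_frame('wrist');cv2.imwrite("pics/w8.png",p);X,_=cloud(c,d);np.savez('w8.npz',p=p,d=d,X=X)
T=cloud(calibration('top'),grab_frame('top')[1])[0]
for Q in(X,T):
    Y=Q[(np.hypot(Q[:,0]-.48,Q[:,1]-.373)<.05)&(abs(Q[:,2]-s['tcp_pos'][2]-.03)<.012)]
    print(len(Y), Y[:,:2].min(0) if len(Y) else 0, Y[:,:2].max(0) if len(Y) else 0)
E
```

```text
t 23.2 p [0.4829 0.3716 0.2288] a -173.8 q [ 0.98  0.07  0.07  0.   -1.58 -0.88] F [-0.1 -0.5 -1.2] gap 0.6564346203307632 64.42935179220513
to [0.4812, 0.3737, 0.14] 6.5 : [-0.002  0.001  0.089] [ 0.001 -0.002 -0.007] deg 0
to [0.4812, 0.3737, 0.104] 6.5 : [-0.002  0.001  0.125] [ 0.001 -0.002 -0.007] deg 0
31171 [0.43005392 0.34632142] [0.52999261 0.38937974]
180 [0.43497302 0.34509215] [0.52753328 0.37644064]
```

View pics/w8.png

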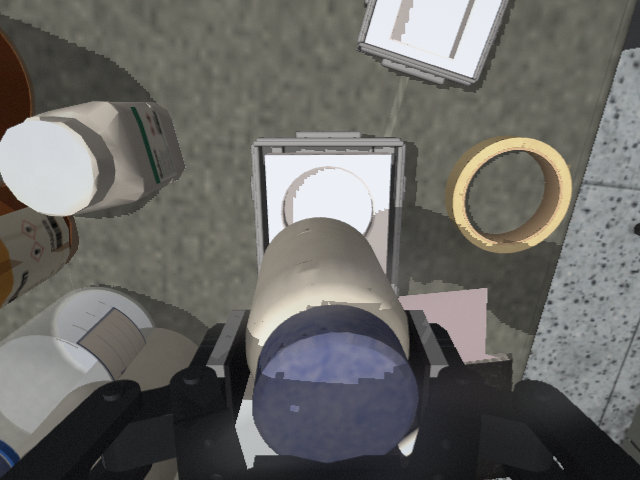

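Request:
jog_arm(moves="-0.002 0.001 0.04 0 0 -0.007;-0.002 0.001 0.07 0 0 -0.007;-0.002 0.001 0.09 0 0 -0.007;-0.002 0.001 0.105 0 0 -0.007;-0.002 0.001 0.115 0 0 -0.007;-0.002 0.001 0.12 0 0 -0.007;-0.002 0.001 0.123 0 0 -0.007;-0.002 0.001 0.125 0 0 -0.007;-0.002 0.001 0.125 0 0 -0.007;-0.002 0.001 0.125 0 0 -0.007")

```text
time_s: 24.3
tcp_pos: [0.4815, 0.3742, 0.1052]
tcp_rot: [-2.345, 2.089, -0.0]
contact_force: [-0.6, -0.0, -1.6]
finger_gap: 0.653
grasp_force: 64.4
```

```bash
python3 - <<'E'
from h import *
s=st();to([.4812,.3737,.102],6.5)
E
```

```text
t 24.3 p [0.4815 0.3742 0.1052] a -173.4 q [ 0.99  0.1  -0.12  0.   -1.35 -0.87] F [-0.6 -0.  -1.6] gap 0.6534624675866266 64.42597161862068
to [0.4812, 0.3737, 0.102] 6.5 : [0.    0.    0.003] [-0.001  0.001  0.002] deg 0
```

Request:
jog_arm(moves="0 0 0.001 0 0 0;0 0 0.002 0 0 0;0 0 0.003 0 0 0;0 0 0.003 0 0 0;0 0 0.003 0 0 0")

```text
time_s: 24.8
tcp_pos: [0.4814, 0.3741, 0.1022]
tcp_rot: [-2.345, 2.089, -0.0]
contact_force: [-1.3, -0.5, 3.5]
finger_gap: 0.65
grasp_force: 64.8
```

Request:
jog_arm(moves="0 0 0 0 0 0;0 0 0 0 0 0;0 0 0 0 0 0;0 0 0 0 0 0;0 0 -0.03 0 0 0;0 0 -0.07 0 0 0;0 0 -0.12 0 0 0;0 0 -0.17 0 0 0;0 0 -0.19 0 0 0;0 0 -0.19 0 0 0", gripper=1)

```text
time_s: 25.8
tcp_pos: [0.4823, 0.3744, 0.2965]
tcp_rot: [-2.34, 2.085, -0.001]
contact_force: [-0.5, -0.6, -0.3]
finger_gap: 1.003
grasp_force: 0.0
```

```bash
python3 - <<'E'
from h import *
s=st()
c=calibration('wrist');p,d=grab_frame('wrist');cv2.imwrite("pics/w9.png",p);X,_=cloud(c,d)
T=cloud(calibration('top'),grab_frame('top')[1])[0]
for Q in(X,T):
    Y=Q[(np.hypot(Q[:,0]-.4815,Q[:,1]-.3707)<.045)&(Q[:,2]>.127)&(Q[:,2]<.14)]
    if len(Y)>9:
        print('cap',len(Y),cv2.minEnclosingCircle((Y[:,:2]*1000).astype(np.float32)),np.median(Y[:,2]),np.linalg.lstsq(np.c_[Y[:,:2],np.ones(len(Y))],Y[:,2],rcond=None)[0][:2])
to([.52,.1,.29],51.5)
E
```

```text
t 25.8 p [0.4823 0.3744 0.2965] a -173.4 q [ 0.99  0.07  0.2   0.   -1.69 -0.87] F [-0.5 -0.6 -0.3] gap 1.0025680110573507 0.0
cap 3225 ((483.5401306152344, 373.4172668457031), 23.790624618530273) 0.1327896005035979 [0.01446518 0.02543509]
cap 202 ((483.4429626464844, 372.9739685058594), 24.135499954223633) 0.13190263025450216 [0.02166429 0.00991561]
to [0.52, 0.1, 0.29] 51.5 : [ 0.277 -0.007  0.001] [ 0.     0.001 -0.998] deg 45
```

Request:
jog_arm(moves="0.277 -0.007 0.001 0 0 1;0.277 -0.007 0.001 0 0 1;0.277 -0.007 0.001 0 0 1;0.277 -0.007 0.001 0 0 1;0.277 -0.007 0.001 0 0 1;0.277 -0.007 0.001 0 0 1;0.277 -0.007 0.001 0 0 1")

```text
time_s: 26.6
tcp_pos: [0.52, 0.0963, 0.2892]
tcp_rot: [1.359, -2.83, 0.001]
contact_force: [0.4, 0.4, 0.1]
finger_gap: 1.001
grasp_force: 0.0
```

Request:
jog_arm(moves="0 0 0 0 0 1;0 0 0 0 0 1;0 0 0 0 0 1;0 0 0 0 0 1;0 0 0 0 0 1;0 0 0 0 0 1")

```text
time_s: 27.2
tcp_pos: [0.5197, 0.1001, 0.2887]
tcp_rot: [0.175, -3.134, 0.002]
contact_force: [0.3, 0.5, -0.2]
finger_gap: 0.995
grasp_force: 0.0
```

```bash
python3 - <<'E'
from h import *
s=st();to([.58,-.05,.25],34.8)
E
```

```text
t 27.2 p [0.5197 0.1001 0.2887] a 96.4 q [ 0.57 -0.14 -0.02 -0.   -1.7  -2.03] F [ 0.3  0.5 -0.2] gap 0.9948278745867971 0.0
to [0.58, -0.05, 0.25] 34.8 : [-0.043 -0.156  0.039] [-0.003 -0.003  1.369] deg 62
```

Request:
jog_arm(moves="-0.043 -0.156 0.039 0 0 0.6;-0.043 -0.156 0.039 0 0 0.6;-0.043 -0.156 0.039 0 0 0.6;-0.043 -0.156 0.039 0 0 0.6;-0.043 -0.156 0.039 0 0 0.6")

```text
time_s: 27.7
tcp_pos: [0.5805, -0.052, 0.2484]
tcp_rot: [-0.559, -3.087, 0.003]
contact_force: [0.4, 0.6, -0.5]
finger_gap: 0.998
grasp_force: 0.0
```

Request:
jog_arm(moves="0 0 0 0 0 0.769;0 0 0 0 0 0.769;0 0 0 0 0 0.769;0 0 0 0 0 0.769;0 0 0 0 0 0.769;0 0 0 0 0 0.769")

```text
time_s: 28.3
tcp_pos: [0.5806, -0.0495, 0.2514]
tcp_rot: [-1.443, -2.791, 0.0]
contact_force: [1.1, 0.7, 0.2]
finger_gap: 0.999
grasp_force: 0.0
```

```bash
python3 - <<'E'
from h import *
s=st();c=calibration('wrist');p,d=grab_frame('wrist');cv2.imwrite("pics/w10.png",p);X,_=cloud(c,d)
Y=X[(np.hypot(X[:,0]-.656,X[:,1]+.091)<.045)&(X[:,2]>.058)&(X[:,2]<.075)]
print(len(Y));
if len(Y)>9: print(cv2.minAreaRect((Y[:,:2]*1000).astype(np.float32)),np.median(Y[:,2]))
to([.656,-.0915,.15],34.8);to([.656,-.0915,.05],34.8)
E
```

```text
t 28.3 p [ 0.5806 -0.0495  0.2514] a 35.3 q [ 0.26 -0.01  0.04 -0.   -1.62 -2.78] F [1.1 0.7 0.2] gap 0.9993725009891946 0.0
2475
((656.8642578125, -91.34695434570312), (31.881488800048828, 60.53436279296875), 36.051063537597656) 0.06468918540494337
to [0.656, -0.0915, 0.15] 34.8 : [-0.078  0.037  0.101] [-0.    -0.     0.011] deg 0
to [0.656, -0.0915, 0.05] 34.8 : [-0.078  0.037  0.201] [-0.    -0.     0.011] deg 0
```

Request:
jog_arm(moves="-0.05 0.024 0.02 0 0 0;-0.078 0.038 0.05 0 0 0;-0.078 0.038 0.09 0 0 0;-0.078 0.038 0.13 0 0 0;-0.078 0.038 0.165 0 0 0;-0.078 0.038 0.185 0 0 0;-0.078 0.038 0.197 0 0 0;-0.078 0.038 0.203 0 0 0;-0.078 0.038 0.203 0 0 0;-0.078 0.038 0.203 0 0 0", gripper=0.75)

```text
time_s: 29.35
tcp_pos: [0.6574, -0.0926, 0.0503]
tcp_rot: [1.449, 2.785, 0.001]
contact_force: [0.2, -0.3, 0.3]
finger_gap: 0.749
grasp_force: 0.0
```

Request:
jog_arm(moves="0 0 0 0 0 0;0 0 0 0 0 0;0 0 0 0 0 0;0 0 0 0 0 0;0 0 0 0 0 0;0 0 0 0 0 0", gripper=0)

```text
time_s: 29.95
tcp_pos: [0.6572, -0.0926, 0.0498]
tcp_rot: [1.45, 2.785, 0.001]
contact_force: [-1.4, 0.9, 5.4]
finger_gap: 0.367
grasp_force: 60.1
```

```bash
python3 - <<'E'
from h import *
s=st();to([.56,.0,.23],80)
E
```

```text
t 29.95 p [ 0.6572 -0.0926  0.0498] a 35.0 q [ 0.16  0.27 -0.03  0.   -1.27 -2.69] F [-1.4  0.9  5.4] gap 0.36722540430416306 60.11809587478638
to [0.56, 0.0, 0.23] 80 : [ 0.131 -0.026 -0.18 ] [ 0.001  0.002 -1.   ] deg 45
```

Request:
jog_arm(moves="0 0 -0.02 0 0 0;0 0 -0.06 0 0 0;0.02 0 -0.11 0 0 0;0.05 -0.01 -0.15 0 0 -0.1;0.131 -0.026 -0.18 0 0 -1;0.131 -0.026 -0.18 0 0 -1;0.131 -0.026 -0.18 0 0 -1;0.131 -0.026 -0.18 0 0 -1;0.131 -0.026 -0.18 0 0 -1;0.131 -0.026 -0.18 0 0 -1;0.131 -0.026 -0.18 0 0 -1")

```text
time_s: 31.05
tcp_pos: [0.56, -0.0002, 0.2279]
tcp_rot: [-0.279, -3.128, 0.0]
contact_force: [-0.2, 0.7, -0.8]
finger_gap: 0.367
grasp_force: 59.5
```

```bash
python3 - <<'E'
from h import *
s=st()
from scipy.optimize import minimize
def holes(Q,c0=(413.,171.),y0=79.5):
    P=Q[(np.hypot(Q[:,0]-.413,Q[:,1]-.171)<.1)];top=(P[:,2]>.021)&(P[:,2]<.031);low=P[:,2]<.018
    def cost(v):
        t=np.radians(v[2]);L=(P[:,:2]*1000-v[:2])@np.array([[np.cos(t),-np.sin(t)],[np.sin(t),np.cos(t)]])
        sd1=np.hypot(L[:,0]+42,L[:,1])-33.5
        sd2=np.maximum(abs(L[:,0]-37.5)-38,abs(L[:,1])-24)
        sd=np.minimum(sd1,sd2)      # <0 inside a well
        inb=(abs(L[:,0])<82)&(abs(L[:,1])<40)
        # top points must not be inside wells, low points must not be outside
        return (np.clip(-sd[top],0,8)**2).sum()+(np.clip(sd[low&inb],0,8)**2).sum()
    return minimize(cost,[*c0,y0],method='Nelder-Mead',options=dict(initial_simplex=[[*c0,y0],[c0[0]+4,c0[1],y0],[c0[0],c0[1]+4,y0],[*c0,y0+2]])).x
for n,Q in(("w1",np.load('w1.npz')['X']),("w4",np.load('w4.npz')['X']),("top",cloud(calibration('top'),np.load('top0.npz')['d'])[0])): print(n,np.round(holes(Q),2))
to([.43,.21,.22],169.5)
E
```

```text
t 31.05 p [ 5.600e-01 -2.000e-04  2.279e-01] a 79.8 q [ 0.36 -0.07 -0.06 -0.   -1.58 -2.11] F [-0.2  0.7 -0.8] gap 0.36681114417454513 59.4762396812439
w1 [412.82 170.96  79.49]
w4 [412.79 171.11  79.72]
top [414.43 173.22  78.07]
to [0.43, 0.21, 0.22] 169.5 : [0.165 0.184 0.008] [ 1.000e-03 -1.000e-03 -1.993e+00] deg 90
```

Request:
jog_arm(moves="0.083 0.092 0 0 0 -1;0.083 0.092 0 0 0 -1;0.083 0.092 0 0 0 -1;0.083 0.092 0 0 0 -1;0.083 0.092 0 0 0 -1;0.083 0.092 0 0 0 -1")

```text
time_s: 31.65
tcp_pos: [0.4942, 0.105, 0.2284]
tcp_rot: [0.948, -2.995, 0.0]
contact_force: [0.2, 0.6, 0.4]
finger_gap: 0.365
grasp_force: 59.7
```

```bash
python3 - <<'E'
from h import *
s=st();to([.4198,.2091,.22],169.6)
E
```

```text
t 31.65 p [0.4942 0.105  0.2284] a 125.1 q [ 0.61 -0.22 -0.19 -0.   -1.59 -1.57] F [0.2 0.6 0.4] gap 0.3649447776460405 59.72602307796478
to [0.4198, 0.2091, 0.22] 169.6 : [0.001 0.128 0.008] [ 0.    -0.    -0.988] deg 44
```

Request:
jog_arm(moves="0.001 0.128 0.008 0 0 -0.988;0.001 0.128 0.008 0 0 -0.988;0.001 0.128 0.008 0 0 -0.988;0.001 0.128 0.008 0 0 -0.988;0.001 0.128 0.008 0 0 -0.988;0.001 0.128 0.008 0 0 -0.988;0.001 0.128 0.008 0 0 -0.988")

```text
time_s: 32.35
tcp_pos: [0.4202, 0.209, 0.2204]
tcp_rot: [2.002, -2.42, 0.0]
contact_force: [-0.1, -0.4, -0.9]
finger_gap: 0.365
grasp_force: 60.0
```

```bash
python3 - <<'E'
from h import *
s=st();to([.4198,.2091,.0575],169.6)
c=calibration('wrist');p,d=grab_frame('wrist');cv2.imwrite("pics/w11.png",p);X,_=cloud(c,d)
Y=X[(np.hypot(X[:,0]-.42,X[:,1]-.21)<.05)&(abs(X[:,2]-s['tcp_pos'][2]-.0145)<.006)]
t=np.radians(79.6);L=(Y[:,:2]-s['tcp_pos'][:2])@np.array([[np.cos(t),-np.sin(t)],[np.sin(t),np.cos(t)]])
print('timer top local to tcp',np.percentile(L,[1,99],axis=0),np.median(Y[:,2]))
E
```

```text
t 32.35 p [0.4202 0.209  0.2204] a 169.2 q [ 0.89 -0.32 -0.29 -0.   -1.6  -1.08] F [-0.1 -0.4 -0.9] gap 0.3646317001581876 59.962854981422424
to [0.4198, 0.2091, 0.0575] 169.6 : [-0.     0.     0.163] [ 0.    -0.    -0.009] deg 0
timer top local to tcp [[-0.0295644  -0.02324576]
 [ 0.02831342  0.02471311]] 0.23553562756996843
```

View pics/w11.png

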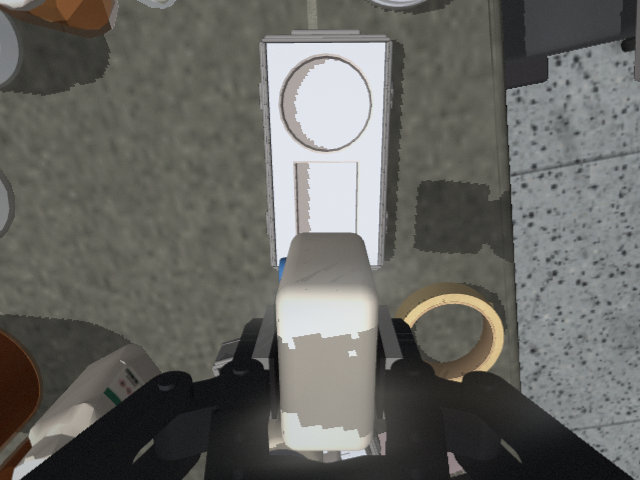

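The timer is held straight over the carrier (timer at (328,340), wells at (325,100) and (327,195)). Lowering it.

Request:
jog_arm(moves="0 0 0.04 0 0 -0.009;0 0 0.08 0 0 -0.009;0 0 0.115 0 0 -0.009;0 0 0.135 0 0 -0.009;0 0 0.148 0 0 -0.009;0 0 0.156 0 0 -0.009;0 0 0.16 0 0 -0.009;0 0 0.162 0 0 -0.009;0 0 0.163 0 0 -0.009;0 0 0.163 0 0 -0.009;0 0 0.163 0 0 -0.009")

```text
time_s: 33.5
tcp_pos: [0.4204, 0.2093, 0.0581]
tcp_rot: [-2.016, 2.408, -0.0]
contact_force: [0.9, 1.3, 0.0]
finger_gap: 0.366
grasp_force: 60.0
```

```bash
python3 - <<'E'
from h import *
s=st();to([.4198,.2091,.0565],169.6)
E
```

```text
t 33.5 p [0.4204 0.2093 0.0581] a 169.9 q [ 0.89 -0.26 -0.54  0.   -1.29 -1.07] F [0.9 1.3 0. ] gap 0.3660083522729355 60.01381516456604
to [0.4198, 0.2091, 0.0565] 169.6 : [0.    0.001 0.002] [-0.001  0.001  0.006] deg 0
```

Request:
jog_arm(moves="0 0 0.001 0 0 0;0 0 0.002 0 0 0;0 0 0.002 0 0 0;0 0 0.002 0 0 0")

```text
time_s: 33.9
tcp_pos: [0.4205, 0.2093, 0.0567]
tcp_rot: [-2.016, 2.408, -0.001]
contact_force: [-3.0, -1.5, 4.6]
finger_gap: 0.371
grasp_force: 60.8
```

Request:
jog_arm(moves="0 0 0 0 0 0;0 0 0 0 0 0;0 0 0 0 0 0;0 0 -0.01 0 0 0;0 0 -0.05 0 0 0;0 0 -0.10 0 0 0;0 0 -0.15 0 0 0;0 0 -0.20 0 0 0;0 0 -0.22 0 0 0;0 0 -0.22 0 0 0", gripper=0.7)

```text
time_s: 34.9
tcp_pos: [0.4212, 0.2095, 0.2805]
tcp_rot: [-2.011, 2.404, -0.0]
contact_force: [0.3, -0.5, -0.6]
finger_gap: 0.701
grasp_force: 0.0
```

```bash
python3 - <<'E'
from h import *
s=st()
c=calibration('wrist');p,d=grab_frame('wrist');X,_=cloud(c,d);np.savez('w12.npz',X=X)
T=cloud(calibration('top'),grab_frame('top')[1])[0]
for Q in(X,T):
    Y=Q[(np.hypot(Q[:,0]-.4196,Q[:,1]-.2079)<.045)&(Q[:,2]>.062)&(Q[:,2]<.08)]
    if len(Y)>9: print(len(Y),cv2.minAreaRect((Y[:,:2]*1000).astype(np.float32)),np.median(Y[:,2]),np.linalg.lstsq(np.c_[Y[:,:2],np.ones(len(Y))],Y[:,2],rcond=None)[0][:2])
to([.48,-.05,.28],130);to([.55,-.3,.28],97)
E
```

```text
t 34.9 p [0.4212 0.2095 0.2805] a 169.8 q [ 0.89 -0.31 -0.18  0.   -1.7  -1.07] F [ 0.3 -0.5 -0.6] gap 0.7006023460905884 0.0
2753 ((420.3155517578125, 210.35952758789062), (62.00697708129883, 32.76144790649414), 79.18822479248047) 0.07179918629545626 [-0.00425542  0.01640153]
217 ((420.1932067871094, 212.01419067382812), (62.20301818847656, 31.779071807861328), 80.15280151367188) 0.06976831898912197 [ 0.03312284 -0.00124197]
to [0.48, -0.05, 0.28] 130 : [ 0.245 -0.105 -0.004] [0.    0.001 0.886] deg 40
to [0.55, -0.3, 0.28] 97 : [ 0.478 -0.218 -0.005] [1.000e-03 0.000e+00 1.619e+00] deg 73
```

Request:
jog_arm(moves="0.245 -0.105 0 0 0 0.886;0.245 -0.105 0 0 0 0.886;0.245 -0.105 0 0 0 0.886;0.245 -0.105 0 0 0 0.886;0.245 -0.105 0 0 0 0.886;0.245 -0.105 0 0 0 0.886;0.245 -0.105 0 0 0 0.886", gripper=1)

```text
time_s: 35.7
tcp_pos: [0.48, -0.0528, 0.2737]
tcp_rot: [1.067, -2.951, -0.0]
contact_force: [0.2, 1.0, 0.5]
finger_gap: 0.997
grasp_force: 0.0
```

```bash
python3 - <<'E'
from h import *
s=st();to([.54,-.32,.26],97)
E
```

```text
t 35.7 p [ 0.48   -0.0528  0.2737] a 129.8 q [ 0.31 -0.27 -0.15 -0.   -1.69 -1.19] F [0.2 1.  0.5] gap 0.9967738837434623 0.0
to [0.54, -0.32, 0.26] 97 : [ 0.125 -0.244  0.014] [ 0.001 -0.005  0.728] deg 33
```

Request:
jog_arm(moves="0.125 -0.244 0.014 0 0 0.728;0.125 -0.244 0.014 0 0 0.728;0.125 -0.244 0.014 0 0 0.728;0.125 -0.244 0.014 0 0 0.728;0.125 -0.244 0.014 0 0 0.728;0.125 -0.244 0.014 0 0 0.728;0.125 -0.244 0.014 0 0 0.728")

```text
time_s: 36.4
tcp_pos: [0.5412, -0.3194, 0.2583]
tcp_rot: [0.194, -3.131, -0.003]
contact_force: [-0.3, 0.6, -0.8]
finger_gap: 0.998
grasp_force: 0.0
```

```bash
python3 - <<'E'
from h import *
s=st();c=calibration('wrist');p,d=grab_frame('wrist');X,_=cloud(c,d)
Y=X[(np.hypot(X[:,0]-.605,X[:,1]+.3515)<.05)&(X[:,2]>.108)&(X[:,2]<.125)];print(len(Y))
if len(Y)>9: print(cv2.minEnclosingCircle((Y[:,:2]*1000).astype(np.float32)),np.median(Y[:,2]),Y.max(0))
to([.605,-.3515,.072],97)
E
```

```text
t 36.4 p [ 0.5412 -0.3194  0.2583] a 97.1 q [-0.22  0.12  0.19 -0.   -1.64 -1.23] F [-0.3  0.6 -0.8] gap 0.9977449790322985 0.0
2468
((605.57177734375, -351.83648681640625), 21.234172821044922) 0.11591824073875188 [ 0.62633045 -0.33131449  0.11853757]
to [0.605, -0.3515, 0.072] 97 : [-0.06  -0.042  0.187] [ 0.002 -0.005  0.003] deg 0
```

Request:
jog_arm(moves="-0.04 -0.028 0.01 0 0 0;-0.06 -0.042 0.03 0 0 0;-0.06 -0.042 0.06 0 0 0;-0.06 -0.042 0.10 0 0 0;-0.06 -0.042 0.14 0 0 0;-0.06 -0.042 0.165 0 0 0;-0.06 -0.042 0.18 0 0 0;-0.06 -0.042 0.188 0 0 0;-0.06 -0.042 0.188 0 0 0;-0.06 -0.042 0.188 0 0 0")

```text
time_s: 37.45
tcp_pos: [0.6071, -0.352, 0.0756]
tcp_rot: [-0.199, 3.133, -0.002]
contact_force: [0.3, 0.3, 0.0]
finger_gap: 0.995
grasp_force: 0.0
```

```bash
python3 - <<'E'
from h import *
s=st();to([.6055,-.3517,.0715],97)
E
```

```text
t 37.45 p [ 0.6071 -0.352   0.0756] a 97.3 q [-0.24  0.35  0.12  0.   -1.34 -1.2 ] F [0.3 0.3 0. ] gap 0.9951840826330269 0.0
to [0.6055, -0.3517, 0.0715] 97 : [0.002 0.    0.004] [-0.002  0.003  0.006] deg 0
```

Fine correction (down 4 mm), then grip.

Request:
jog_arm(moves="0.002 0 0.003 0 0 0;0.002 0 0.004 0 0 0;0.002 0 0.004 0 0 0")

```text
time_s: 37.75
tcp_pos: [0.6043, -0.3523, 0.07]
tcp_rot: [-0.198, 3.135, -0.0]
contact_force: [-0.3, -0.0, 0.0]
finger_gap: 1.0
grasp_force: 0.0
```

Request:
jog_arm(moves="0 0 0 0 0 0;0 0 0 0 0 0;0 0 0 0 0 0;0 0 0 0 0 0;0 0 0 0 0 0;0 0 0 0 0 0", gripper=0)

```text
time_s: 38.35
tcp_pos: [0.6045, -0.3525, 0.0706]
tcp_rot: [-0.198, 3.135, -0.002]
contact_force: [-0.8, -1.9, 5.3]
finger_gap: 0.578
grasp_force: 58.7
```

```bash
python3 - <<'E'
from h import *
s=st();to([.53,-.15,.26],97);to([.4052,.1297,.23],169.6)
E
```

```text
t 38.35 p [ 0.6045 -0.3525  0.0706] a 97.2 q [-0.24  0.35  0.11  0.   -1.33 -1.2 ] F [-0.8 -1.9  5.3] gap 0.5775792049877018 58.67001822218299
to [0.53, -0.15, 0.26] 97 : [ 0.048  0.21  -0.19 ] [-0.001  0.001  0.005] deg 0
to [0.4052, 0.1297, 0.23] 169.6 : [ 0.137  0.503 -0.16 ] [-0.002 -0.    -1.608] deg 72
```

Request:
jog_arm(moves="0 0 -0.02 0 0 0;0 0 -0.06 0 0 0;0.01 0 -0.11 0 0 0;0.02 0.02 -0.15 0 0 0;0.04 0.06 -0.18 0 0 -0.1;0.137 0.503 -0.18 0 0 -0.8;0.137 0.503 -0.18 0 0 -0.8;0.137 0.503 -0.18 0 0 -0.8;0.137 0.503 -0.18 0 0 -0.8;0.137 0.503 -0.18 0 0 -0.8;0.137 0.503 -0.18 0 0 -0.8")

```text
time_s: 39.45
tcp_pos: [0.4563, -0.016, 0.2477]
tcp_rot: [1.157, -2.92, -0.002]
contact_force: [0.5, 1.6, -1.7]
finger_gap: 0.571
grasp_force: 60.0
```

```bash
python3 - <<'E'
from h import *
s=st();to([.405,.1287,.23],169.6)
E
```

```text
t 39.45 p [ 0.4563 -0.016   0.2477] a 133.2 q [ 0.41 -0.35 -0.26 -0.   -1.66 -1.23] F [ 0.5  1.6 -1.7] gap 0.5705602153926856 59.960878640413284
to [0.405, 0.1287, 0.23] 169.6 : [-0.062  0.141  0.018] [ 0.002  0.    -0.808] deg 36
```

Request:
jog_arm(moves="-0.062 0.141 0.018 0 0 -0.808;-0.062 0.141 0.018 0 0 -0.808;-0.062 0.141 0.018 0 0 -0.808;-0.062 0.141 0.018 0 0 -0.808;-0.062 0.141 0.018 0 0 -0.808;-0.062 0.141 0.018 0 0 -0.808;-0.062 0.141 0.018 0 0 -0.808")

```text
time_s: 40.15
tcp_pos: [0.4061, 0.1274, 0.2302]
tcp_rot: [2.009, -2.414, -0.001]
contact_force: [0.4, -0.6, -1.1]
finger_gap: 0.58
grasp_force: 60.0
```

```bash
python3 - <<'E'
from h import *
s=st();to([.405,.1287,.08],169.6)
c=calibration('wrist');p,d=grab_frame('wrist');cv2.imwrite("pics/w13.png",p);X,_=cloud(c,d)
Y=X[(np.hypot(*(X[:,:2]-s['tcp_pos'][:2]).T)<.03)&(abs(X[:,2]-s['tcp_pos'][2]-.0454)<.005)];print(len(Y))
if len(Y)>9: print(cv2.minEnclosingCircle((Y[:,:2]*1000).astype(np.float32)),np.median(Y[:,2])-s['tcp_pos'][2])
E
```

```text
t 40.15 p [0.4061 0.1274 0.2302] a 169.5 q [ 0.78 -0.44 -0.37 -0.   -1.65 -0.97] F [ 0.4 -0.6 -1.1] gap 0.5804917390542162 60.042658131569624
to [0.405, 0.1287, 0.08] 169.6 : [-0.001  0.001  0.15 ] [ 0.001 -0.    -0.002] deg 0
10870
((404.04547119140625, 116.32823944091797), 27.799013137817383) 0.04498387214632216
```

View pics/w13.png

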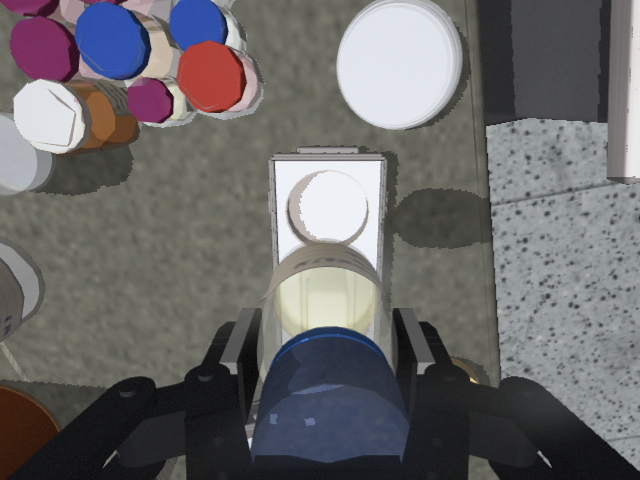

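The bottle is upright and centred over the round well (bottle at (330,300), well at (328,208)). Lowering it.

Request:
jog_arm(moves="-0.001 0.001 0.04 0 0 0;-0.001 0.001 0.08 0 0 0;-0.001 0.001 0.11 0 0 0;-0.001 0.001 0.128 0 0 0;-0.001 0.001 0.139 0 0 0;-0.001 0.001 0.146 0 0 0;-0.001 0.001 0.149 0 0 0;-0.001 0.001 0.15 0 0 0;-0.001 0.001 0.15 0 0 0;-0.001 0.001 0.15 0 0 0")

```text
time_s: 41.2
tcp_pos: [0.406, 0.1287, 0.0816]
tcp_rot: [-2.01, 2.413, -0.0]
contact_force: [0.8, -0.4, -0.6]
finger_gap: 0.573
grasp_force: 60.0
```

```bash
python3 - <<'E'
from h import *
s=st();to([.405,.1287,.0775],169.6)
E
```

```text
t 41.2 p [0.406  0.1287 0.0816] a 169.6 q [ 0.79 -0.42 -0.62  0.   -1.37 -0.97] F [ 0.8 -0.4 -0.6] gap 0.5733570048522155 60.043604504317045
to [0.405, 0.1287, 0.0775] 169.6 : [0.    0.001 0.004] [-0.001  0.001 -0.   ] deg 0
```

Request:
jog_arm(moves="0 0.001 0.001 0 0 0;0 0.001 0.002 0 0 0;0 0.001 0.003 0 0 0;0 0.001 0.004 0 0 0;0 0.001 0.004 0 0 0;0 0.001 0.004 0 0 0")

```text
time_s: 41.8
tcp_pos: [0.4047, 0.1288, 0.0776]
tcp_rot: [-2.011, 2.413, -0.0]
contact_force: [-3.3, 0.3, 5.5]
finger_gap: 0.578
grasp_force: 60.6
```

Request:
jog_arm(moves="0 0 0 0 0 0;0 0 0 0 0 0;0 0 0 0 0 0;0 0 0 0 0 0;0 0 -0.03 0 0 0;0 0 -0.08 0 0 0;0 0 -0.13 0 0 0;0 0 -0.18 0 0 0;0 0 -0.20 0 0 0;0 0 -0.20 0 0 0;0 0 -0.20 0 0 0", gripper=1)

```text
time_s: 42.9
tcp_pos: [0.4046, 0.1289, 0.2763]
tcp_rot: [2.011, -2.414, -0.001]
contact_force: [0.7, -0.3, -0.4]
finger_gap: 1.001
grasp_force: 0.0
```

```bash
python3 - <<'E'
from h import *
s=st()
X=cloud(calibration('wrist'),grab_frame('wrist')[1])[0]
p,d=grab_frame('top');T=cloud(calibration('top'),d)[0];S=cloud(calibration('side'),grab_frame('side')[1])[0]
for nm,x,y,z0,z1 in(("clear",.405,.1297,.115,.135),("white",.4835,.373,.127,.14),("large",.651,.0355,.13,.15)):
    for n,Q in(("w",X),("t",T),("s",S)):
        Y=Q[(np.hypot(Q[:,0]-x,Q[:,1]-y)<.04)&(Q[:,2]>z0)&(Q[:,2]<z1)]
        if len(Y)>20: print(nm,n,np.round(cv2.minEnclosingCircle((Y[:,:2]*1000).astype(np.float32))[0],1),np.round(np.median(Y[:,2]),4))
for n,Q in(("w",X),("t",T),("s",S)):
    Y=Q[(np.hypot(Q[:,0]-.42,Q[:,1]-.21)<.04)&(Q[:,2]>.062)&(Q[:,2]<.08)]
    if len(Y)>20: print('timer',n,cv2.minAreaRect((Y[:,:2]*1000).astype(np.float32)),np.median(Y[:,2]))
cv2.imwrite("pics/top2.png",cv2.resize(p[130:310,110:400],None,fx=2.7,fy=2.7,interpolation=2))
E
```

```text
t 42.9 p [0.4046 0.1289 0.2763] a 169.6 q [ 0.79 -0.43 -0.27 -0.   -1.73 -0.97] F [ 0.7 -0.3 -0.4] gap 1.00076543878268 0.0
clear w [403.5 131.3] 0.123
clear t [404.2 132.7] 0.1217
clear s [408.4 125.4] 0.1211
large t [653.8  36.2] 0.1393
large s [651.9  34.1] 0.1384
timer w ((420.2540588378906, 209.69602966308594), (61.12858963012695, 32.72184371948242), 80.24291229248047) 0.07166846742700292
timer t ((420.2511291503906, 215.70310974121094), (55.823612213134766, 31.701488494873047), 77.75300598144531) 0.07042912260161965
```

View pics/top2.png

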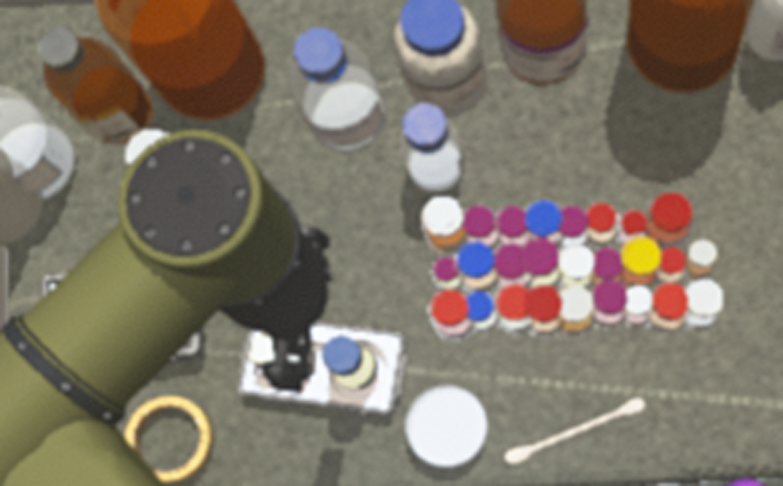

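The clear bottle stands in the round well (cap at (342,355), top at z=0.123), the timer sits beside it, and the large clear bottle at (430,145) is unmoved. The white bottle is hidden behind the arm here, but I checked it after release.

```bash
python3 - <<'E'
from plant import *
print(hand_in())
E
```

```text
the job is handed in; nothing more can be done
None
```

Both kits are made up and the job is handed in at about 43 s. All five items measured in place (the solids kit was last checked at about 26 s, before the arm moved off it), and the large clear bottle was not moved; no verdict came back from the hand-in.

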